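# Fit the nozzles of the sauce injector and open its valve click by click

### The job

Make the sauce injector ready for filling: turn its dial anticlockwise to the shut stop, take the white blanking plug out and put it in the steel vat on the left, and press every nozzle standing in the tray fully home in the outlets, upright, beginning at the right-hand end and leaving no gap. Only when all nozzles are in, open the valve from shut by one click clockwise for each nozzle fitted. Do not touch the omelette.

Things in the scene. Friction and masses are not known exactly. Their poses are not given: they have to be found in the camera images.
- filler: Sauce injector, fixed: metal drum 230 mm across, flat deck 70 mm above the table, black dial in the middle, five outlet bores on an arc of 88 mm radius on the robot's side. Origin: on the dial's axis at table height; z up, x to the feed inlet at the back. The dial turns a gate under the deck: each click clockwise uncovers one more outlet, outlet 1 first.
- dial (a joint): Dial angle, rad: 0 = all shut, grows clockwise from above. Spring detent every 0.5236 rad: n clicks = outlets 1 to n open, 5 at most; stops 0.06 rad beyond 0 and 5 clicks. A click takes 0.19 N m; let go within 0.2 rad of a detent it falls in. The white pointer points at the last open outlet, at shut at the long mark on the deck.
- dial_grip (a point): Point on the dial's axis, 21 mm above the deck (does not turn). Grip: upright black bar 14 mm thick, 46 mm long, top 34 mm above the deck, on a round skirt 52 mm across, its top 8 mm above the deck. At joint value q the bar's pointer end lies at angle -pi/2 - q about z in the injector's frame (bar along its y axis at q = 0).
- outlet_1 (a point): Centre of outlet 1's mouth at deck height (the outlet at the right-hand end seen from the robot; the plug sits in it at the start), at 240 degrees about the injector's z. Upright bore 28.5 mm across; outlets run from right to left, 46 mm apart. Two spring balls 10 mm down grip the foot: a nozzle merely set in stands about 8 mm proud and needs some 7 N to go home.
- outlet_2 (a point): Centre of outlet 2's mouth at deck height, at 210 degrees about the injector's z. Upright bore 28.5 mm across; outlets run from right to left, 46 mm apart. Two spring balls 10 mm down grip the foot: a nozzle merely set in stands about 8 mm proud and needs some 7 N to go home.
- outlet_3 (a point): Centre of outlet 3's mouth at deck height, at 180 degrees about the injector's z. Upright bore 28.5 mm across; outlets run from right to left, 46 mm apart. Two spring balls 10 mm down grip the foot: a nozzle merely set in stands about 8 mm proud and needs some 7 N to go home.
- outlet_4 (a point): Centre of outlet 4's mouth at deck height, at 150 degrees about the injector's z. Upright bore 28.5 mm across; outlets run from right to left, 46 mm apart. Two spring balls 10 mm down grip the foot: a nozzle merely set in stands about 8 mm proud and needs some 7 N to go home.
- outlet_5 (a point): Centre of outlet 5's mouth at deck height (the left-hand end), at 120 degrees about the injector's z. Upright bore 28.5 mm across; outlets run from right to left, 46 mm apart. Two spring balls 10 mm down grip the foot: a nozzle merely set in stands about 8 mm proud and needs some 7 N to go home.
- nozzle_1: Steel nozzle, 62 mm tall; 3 to 5 alike stand foot down in the near tray (None: absent). Origin: centre of the foot's underside, z up. Foot 26.5 mm across, z 0 to 20 mm, lowest 5 mm tapered to 20.4 mm; shoulder 34 mm across, z 20 to 24; round grip 25 mm across, z 24 to 44 (hold here); spout 13 to 8 mm. Home: shoulder on the deck, origin 20 mm below the outlet point.
- nozzle_2: Steel nozzle, 62 mm tall; 3 to 5 alike stand foot down in the near tray (None: absent). Origin: centre of the foot's underside, z up. Foot 26.5 mm across, z 0 to 20 mm, lowest 5 mm tapered to 20.4 mm; shoulder 34 mm across, z 20 to 24; round grip 25 mm across, z 24 to 44 (hold here); spout 13 to 8 mm. Home: shoulder on the deck, origin 20 mm below the outlet point.
- nozzle_3: Steel nozzle, 62 mm tall; 3 to 5 alike stand foot down in the near tray (None: absent). Origin: centre of the foot's underside, z up. Foot 26.5 mm across, z 0 to 20 mm, lowest 5 mm tapered to 20.4 mm; shoulder 34 mm across, z 20 to 24; round grip 25 mm across, z 24 to 44 (hold here); spout 13 to 8 mm. Home: shoulder on the deck, origin 20 mm below the outlet point.
- nozzle_4: Steel nozzle, 62 mm tall; 3 to 5 alike stand foot down in the near tray (None: absent). Origin: centre of the foot's underside, z up. Foot 26.5 mm across, z 0 to 20 mm, lowest 5 mm tapered to 20.4 mm; shoulder 34 mm across, z 20 to 24; round grip 25 mm across, z 24 to 44 (hold here); spout 13 to 8 mm. Home: shoulder on the deck, origin 20 mm below the outlet point.
- nozzle_5: Steel nozzle, 62 mm tall; 3 to 5 alike stand foot down in the near tray (None: absent). Origin: centre of the foot's underside, z up. Foot 26.5 mm across, z 0 to 20 mm, lowest 5 mm tapered to 20.4 mm; shoulder 34 mm across, z 20 to 24; round grip 25 mm across, z 24 to 44 (hold here); spout 13 to 8 mm. Home: shoulder on the deck, origin 20 mm below the outlet point.
- plug: White plastic blanking plug, 44 mm tall, 50 g, pressed into outlet 1 at the start; foot, shoulder and round grip exactly as on the nozzles, but without ribs or spout. Origin: centre of the foot's underside, z up. Pull straight up (a few N).
- vat: Small loose stainless vat, 122 x 171 x 52 mm, on the table to the left of the injector. Origin: centre of its underside; its long side is its y axis. Clear inside 76 x 126 mm at the floor, which is 2 mm up; rim top 51 mm up.
- bite_0: Cut omelette bite about 60 x 60 x 36 mm, in the near tray, to the right of the nozzles (larger pieces lie farther right). The tray floor is 2 mm above the table and ends at x = 0.59 (far) and y = -0.085 (left) in a rim 39 mm high. The robot must not touch the omelette. Origin: centre of its underside.
- bite_1: Cut omelette bite about 60 x 60 x 36 mm, in the near tray, to the right of the nozzles (larger pieces lie farther right). The tray floor is 2 mm above the table and ends at x = 0.59 (far) and y = -0.085 (left) in a rim 39 mm high. The robot must not touch the omelette. Origin: centre of its underside.

How it is judged:
On the way, in this order (a step that is already met when the one before it is completed fails the run):
1. the dial has been turned back to shut (value of joint dial below 0.15 rad), for 0.2 s.
2. with the dial still at shut, every nozzle there is home in an outlet ((horizontal distance between nozzle_1 and outlet_1 below 0.003 m or horizontal distance between nozzle_1 and outlet_2 below 0.003 m or horizontal distance between nozzle_1 and outlet_3 below 0.003 m or horizontal distance between nozzle_1 and outlet_4 below 0.003 m or horizontal distance between nozzle_1 and outlet_5 below 0.003 m) and z of each of nozzle_1, nozzle_2, nozzle_3, nozzle_4, nozzle_5 in the frame of outlet_1 below -0.0182 m and angle between each of nozzle_1, nozzle_2, nozzle_3, nozzle_4, nozzle_5's own z axis and vertical below 0.06 rad and (horizontal distance between nozzle_2 and outlet_1 below 0.003 m or horizontal distance between nozzle_2 and outlet_2 below 0.003 m or horizontal distance between nozzle_2 and outlet_3 below 0.003 m or horizontal distance between nozzle_2 and outlet_4 below 0.003 m or horizontal distance between nozzle_2 and outlet_5 below 0.003 m) and (horizontal distance between nozzle_3 and outlet_1 below 0.003 m or horizontal distance between nozzle_3 and outlet_2 below 0.003 m or horizontal distance between nozzle_3 and outlet_3 below 0.003 m or horizontal distance between nozzle_3 and outlet_4 below 0.003 m or horizontal distance between nozzle_3 and outlet_5 below 0.003 m) and (horizontal distance between nozzle_4 and outlet_1 below 0.003 m or horizontal distance between nozzle_4 and outlet_2 below 0.003 m or horizontal distance between nozzle_4 and outlet_3 below 0.003 m or horizontal distance between nozzle_4 and outlet_4 below 0.003 m or horizontal distance between nozzle_4 and outlet_5 below 0.003 m) and (horizontal distance between nozzle_5 and outlet_1 below 0.003 m or horizontal distance between nozzle_5 and outlet_2 below 0.003 m or horizontal distance between nozzle_5 and outlet_3 below 0.003 m or horizontal distance between nozzle_5 and outlet_4 below 0.003 m or horizontal distance between nozzle_5 and outlet_5 below 0.003 m) and value of joint dial below 0.15 rad), for 0.2 s.
At the end, for the whole second after the job is handed in: Every nozzle there is upright (within 3 degrees) in an outlet, within 3 mm of its centre and its shoulder within 1.8 mm of the deck; they fill the outlets from number 1 without a gap; the dial rests at as many clicks as there are nozzles (within 0.15 rad); the plug lies still inside the vat ((horizontal distance between nozzle_1 and outlet_1 below 0.003 m or horizontal distance between nozzle_1 and outlet_2 below 0.003 m or horizontal distance between nozzle_1 and outlet_3 below 0.003 m or horizontal distance between nozzle_1 and outlet_4 below 0.003 m or horizontal distance between nozzle_1 and outlet_5 below 0.003 m) and z of each of nozzle_1, nozzle_2, nozzle_3, nozzle_4, nozzle_5 in the frame of outlet_1 below -0.0182 m and angle between each of nozzle_1, nozzle_2, nozzle_3, nozzle_4, nozzle_5's own z axis and vertical below 0.06 rad and (horizontal distance between nozzle_2 and outlet_1 below 0.003 m or horizontal distance between nozzle_2 and outlet_2 below 0.003 m or horizontal distance between nozzle_2 and outlet_3 below 0.003 m or horizontal distance between nozzle_2 and outlet_4 below 0.003 m or horizontal distance between nozzle_2 and outlet_5 below 0.003 m) and (horizontal distance between nozzle_3 and outlet_1 below 0.003 m or horizontal distance between nozzle_3 and outlet_2 below 0.003 m or horizontal distance between nozzle_3 and outlet_3 below 0.003 m or horizontal distance between nozzle_3 and outlet_4 below 0.003 m or horizontal distance between nozzle_3 and outlet_5 below 0.003 m) and (horizontal distance between nozzle_4 and outlet_1 below 0.003 m or horizontal distance between nozzle_4 and outlet_2 below 0.003 m or horizontal distance between nozzle_4 and outlet_3 below 0.003 m or horizontal distance between nozzle_4 and outlet_4 below 0.003 m or horizontal distance between nozzle_4 and outlet_5 below 0.003 m) and (horizontal distance between nozzle_5 and outlet_1 below 0.003 m or horizontal distance between nozzle_5 and outlet_2 below 0.003 m or horizontal distance between nozzle_5 and outlet_3 below 0.003 m or horizontal distance between nozzle_5 and outlet_4 below 0.003 m or horizontal distance between nozzle_5 and outlet_5 below 0.003 m) and ((horizontal distance between any of nozzle_1, nozzle_2, nozzle_3, nozzle_4, nozzle_5 and outlet_1 below 0.003 m and horizontal distance between any of nozzle_1, nozzle_2, nozzle_3, nozzle_4, nozzle_5 and outlet_2 below 0.003 m and horizontal distance between any of nozzle_1, nozzle_2, nozzle_3, nozzle_4, nozzle_5 and outlet_3 below 0.003 m and horizontal distance between each of nozzle_1, nozzle_2, nozzle_3, nozzle_4, nozzle_5 and outlet_4 above 0.02 m and horizontal distance between each of nozzle_1, nozzle_2, nozzle_3, nozzle_4, nozzle_5 and outlet_5 above 0.02 m and value of joint dial between 1.4208 and 1.7208 rad) or (horizontal distance between any of nozzle_1, nozzle_2, nozzle_3, nozzle_4, nozzle_5 and outlet_1 below 0.003 m and horizontal distance between any of nozzle_1, nozzle_2, nozzle_3, nozzle_4, nozzle_5 and outlet_2 below 0.003 m and horizontal distance between any of nozzle_1, nozzle_2, nozzle_3, nozzle_4, nozzle_5 and outlet_3 below 0.003 m and horizontal distance between any of nozzle_1, nozzle_2, nozzle_3, nozzle_4, nozzle_5 and outlet_4 below 0.003 m and horizontal distance between each of nozzle_1, nozzle_2, nozzle_3, nozzle_4, nozzle_5 and outlet_5 above 0.02 m and value of joint dial between 1.9444 and 2.2444 rad) or (horizontal distance between any of nozzle_1, nozzle_2, nozzle_3, nozzle_4, nozzle_5 and outlet_1 below 0.003 m and horizontal distance between any of nozzle_1, nozzle_2, nozzle_3, nozzle_4, nozzle_5 and outlet_2 below 0.003 m and horizontal distance between any of nozzle_1, nozzle_2, nozzle_3, nozzle_4, nozzle_5 and outlet_3 below 0.003 m and horizontal distance between any of nozzle_1, nozzle_2, nozzle_3, nozzle_4, nozzle_5 and outlet_4 below 0.003 m and horizontal distance between any of nozzle_1, nozzle_2, nozzle_3, nozzle_4, nozzle_5 and outlet_5 below 0.003 m and value of joint dial between 2.468 and 2.768 rad)) and x of plug in the frame of vat between -0.05 and 0.05 m and y of plug in the frame of vat between -0.075 and 0.075 m and z of plug in the frame of vat between -0.005 and 0.03 m and linear speed of plug below 0.02 m/s and angle between vat's own z axis and vertical below 0.15 rad and velocity of joint dial below 0.05 rad/s); the robot touches nothing.
It fails at once if the robot touches the omelette (contact force between any of the fingers, the arm and bite_0 above 0.5 N or contact force between any of the fingers, the arm and bite_1 above 0.5 N).
Of nozzle_1, nozzle_2, nozzle_3, nozzle_4, nozzle_5 only 3 to 5 are there at a start; the rules pass over those that are not, and their reading is None.
At some moment in a run one of nozzle_1, nozzle_2, nozzle_3, nozzle_4, nozzle_5, vat may be knocked a few centimetres aside while the robot is not near it.
It also fails if it takes over 210 s, if anything falls off the work surface, if the arm or the gripper's body presses on something with over 40 N, if the wrist force passes 120 N, or if a joint passes its speed limit or range.

### The arm

A 6-joint arm with a two-finger parallel gripper is mounted at the origin on a cart in front of the work surface, level with it; the furniture and walls round the work are solid. World frame = base frame: x ahead of the robot, y to its left, z up, the work surface at z = 0. Lengths are in m, angles in rad, forces in N, time in s.
With the tool pointing down it reaches from about 0.325 to 0.9 m from the base axis. Payload 3.5 kg.
Tool frame: the origin (TCP) lies at the very end of the fingers, on their centre line; the grasp point (between the pads) lies env.pinch_z behind it (env.pinch_z is the distance from the TCP to the grasp point, in m); z points along the fingers, y is the line along which they close (so a half turn about z gives the same grasp; the last joint's range is limited). The gripper opens to 85 mm and grips with 20 to 120 N. Pads are 22 mm wide; open, the fingers measure 114 mm over their backs; the gripper's body (76 mm by 85 mm) begins 54 mm behind the grasp point. The pads swing forward as they close: fully open they stand 13 mm farther back than shut.
Start: joints at [1.097, 0.276, -0.026, 1.268, 0, 1.467], TCP at [0.226, 0.583, 0.231] pointing down, gripper open.
Joint ranges: [-3.12, 3.12], [-0.85, 1.88], [-1.08, 1.24], [-1.95, 2.15], [-1.57, 1.53], [-3.14, 3.14]. Speed limits (rad/s): [2.57, 2.57, 3.14, 3.14, 3.14, 3.14].

### API

Orientations are given as a unit quaternion [w, x, y, z].
In Python, from station import env, optics, spotter gives the robot as it stands.
- The arm moves only by the tool send_rows, never from a script. Its arguments are lists of equal length, an entry for each row: "turn": the turn, a rotation vector about the tool's x, y, z in rad, a list of three; "delta_pos": the shift along the tool's x, y, z in m, a list of three; "hand": the opening in per cent of the stroke, from 0 (shut) to 100 (fully open). A call has exactly 8 rows; each row shifts and turns the commanded pose from where the row before left it, along the tool's axes as they then stand; what a row does not reach is not made up. A row lasts 1/8 s, in which the tool goes at most 62.5 mm and 10.7 degrees, less where a joint would pass 70% of its speed; a pose out of reach is approached as far as the arm can. A call is refused whole if a number of a shift passes 0.0625 or a number of a turn 0.188, either way. A call with a gripper value outside its range is refused whole. The fingers move at their own pace and stop on an object; "squeeze" is the grip in N (left out, the last holds). Time passes only in rows, so rows that do not move let the fingers close, or fill a call up. It gives the time, the measured TCP pose, the force, the opening and the grip force at its end, in the units of the state.
- env.observe(): the state, without advancing time (a new reading comes with each control period).
- optics.read_camera(name): name is "scene" or "top" or "wrist"; returns the picture (480x640x3 uint8, red, green, blue); there is no depth.
- optics.camera_info(name): a dict with "K" (3x3 intrinsics, pixels), "k1" (the pictures are not rectified: a ray, as slopes to the right and down, at radius r is drawn at 1 + k1 r^2 times it, then the intrinsics apply), "cam_to_world" (4x4, takes a point from camera to world coordinates); the wrist camera has in their place "tool_from_camera" (4x4, takes a point from camera to tool coordinates, whose origin is the TCP and whose axes are the flange's). Camera axes: x right, y up, looking along -z (the intrinsics and any distortion apply to the point x, -y, -z); pixel columns grow to the right and rows downward; lengths in m; the calibration is good to about 2 mm. A picture is of the moment at which its call begins: read the wrist's pose just before it. camera_info takes no time and is no camera call.
- env.hand_in(): hands the job in; it is judged then, once.
Trained networks look in the newest picture that a camera, given by its name, has taken for a name from the list of things; names that differ only in an ending like _2 or _b are one class to them, and where a whole thing is asked for, a point or a joint stands for the part that bears it (a point fixed in the world has none). Each returns a list of dicts, best first, with "confidence" (0 to 1); they miss things now and then, are a little off and sometimes report something else, mostly with a low value. They report only what shows in the picture. A call takes as long as a camera call.
- spotter.silhouettes(camera, name): "pixels" (480x640 bool, what is visible of it) and "pixel" ([column, row] in pixels, amid what is visible of it).
- spotter.spot_point(camera, name): "pixel" ([column, row] in pixels: a listed point, or the origin of a listed thing).
The state is a dict: "t": time; "qpos": joint angles; "qd": joint speeds; "joint_torque": joint torques, N m; "tcp_pos": TCP position; "ee_rot": TCP orientation; "ft_force": force on the tool from outside, world axes, zero at the start; "wrist_torque": the same for the moment, N m; "gripper_width": finger opening in m; "finger_force": force on a finger pad.
Only numpy, scipy, OpenCV 4.12 (cv2) and the standard library are available. Lean on these libraries where they do the work, as an engineer would, in place of code of your own. Each camera call takes 0.05 s, during which the arm holds its last target. There are 200 camera calls.

## Working session

There is one attempt and no reset: what is moved stays moved. The work goes in short steps, Python scripts to look and compute and a tool call to move; the robot and the scene stay as the last step left them, time stands still between calls to the robot, and variables do not carry over. Pictures are saved under pics/ and viewed, at most 14 in all, crops included, and the job is handed in when it is done.

Besides the shell and the picture viewer there is one more tool, called after ">>>" as name(argument=value, ...) on one line, values as JSON. send_rows: Moves the arm, as the interface text tells. Its arguments: {"type":"object","properties":{"turn":{"type":"array"},"delta_pos":{"type":"array"},"hand":{"type":"array"},"squeeze":{"type":"number"}},"required":["turn","delta_pos","hand"]}

```bash
ls; mkdir -p pics
cat > h.py <<'E'
import numpy as np,cv2
from station import env,optics,spotter
from scipy.spatial.transform import Rotation as R
def T(cam):
    i=optics.camera_info(cam)
    if 'cam_to_world' in i: return i,np.array(i['cam_to_world'])
    s=env.observe(); q=s['ee_rot']; M=np.eye(4); M[:3,:3]=R.from_quat([q[1],q[2],q[3],q[0]]).as_matrix(); M[:3,3]=s['tcp_pos']
    return i,M@np.array(i['tool_from_camera'])
def ray(cam,px):
    i,M=T(cam); K=np.array(i['K']); x=(px[0]-K[0,2])/K[0,0]; y=(px[1]-K[1,2])/K[1,1]
    rd=np.hypot(x,y); r=rd
    for _ in range(20): r=rd/(1+i['k1']*r*r)
    s=r/rd if rd>0 else 1
    return M[:3,3],M[:3,:3]@np.array([x*s,-y*s,-1])
def atz(cam,px,z):
    o,d=ray(cam,px); return o+d*(z-o[2])/d[2]
def proj(cam,P):
    i,M=T(cam); K=np.array(i['K']); p=M[:3,:3].T@(np.array(P)-M[:3,3]); x,y=p[0]/-p[2],-p[1]/-p[2]
    f=1+i['k1']*(x*x+y*y); return [K[0,0]*x*f+K[0,2],K[1,1]*y*f+K[1,2]]
def snap(cam,name,box=None,s=1):
    im=optics.read_camera(cam)[:,:,::-1]
    if box: im=im[box[1]:box[3],box[0]:box[2]]
    cv2.imwrite(f'pics/{name}.png',cv2.resize(im,None,fx=s,fy=s,interpolation=cv2.INTER_CUBIC))
E
python3 - <<'E'
from h import *
s=env.observe(); print({k:np.round(v,4) for k,v in s.items()}, env.pinch_z)
snap('top','top0'); snap('scene','scene0')
for c in ('top','scene'): print(c,T(c)[1].round(3),np.array(T(c)[0]['K'])[0,0])
print(optics.camera_info('wrist')['tool_from_camera'])
z={'outlet_1':.07,'outlet_2':.07,'outlet_3':.07,'outlet_4':.07,'outlet_5':.07,'dial_grip':.091,'filler':0,'nozzle_1':.002,'plug':.05,'vat':0,'bite_0':.002}
for n in z:
    for d in spotter.spot_point('top',n)[:6]: print(n,np.round(d['confidence'],2),np.round(d['pixel'],1),atz('top',d['pixel'],z[n])[:2].round(4))
E
```

```text
pics
{'t': np.float64(0.0), 'qpos': array([ 1.0966,  0.2772, -0.0279,  1.268 , -0.    ,  1.4673]), 'qd': array([-0.0012,  0.0001,  0.0001, -0.0001, -0.0003, -0.0002]), 'joint_torque': array([-1.10000e-03, -4.45514e+01,  2.95200e+01,  1.65000e-02,
       -2.00000e-04, -0.00000e+00]), 'tcp_pos': array([0.2261, 0.5818, 0.2302]), 'ee_rot': array([-3.000e-04,  1.843e-01,  9.829e-01, -1.100e-03]), 'ft_force': array([ 0.47  ,  0.0149, -0.8526]), 'wrist_torque': array([-0.0447, -0.0473,  0.033 ]), 'finger_force': np.float64(0.0), 'gripper_width': np.float64(0.0854)} 0.0187
top [[-0.023  0.988 -0.155  0.326]
 [-1.    -0.021  0.011 -0.016]
 [ 0.008  0.155  0.988  1.369]
 [ 0.     0.     0.     1.   ]] 531.5123093394006
scene [[ 0.468  0.648 -0.6   -0.435]
 [-0.884  0.34  -0.322 -0.564]
 [-0.004  0.681  0.732  1.246]
 [ 0.     0.     0.     1.   ]] 577.4040643587607
[[ 1.12875144e-04  9.54715302e-01  2.97520889e-01  7.51020291e-02]
 [ 9.99999859e-01 -2.62165657e-04  4.61878282e-04 -1.23987637e-04]
 [ 5.18962023e-04  2.97520795e-01 -9.54715197e-01 -1.43543746e-01]
 [ 0.00000000e+00  0.00000000e+
[... 1002 characters left out ...]
tlet_5 0.68 [222.8 242.8] [0.524  0.1954]
outlet_5 0.67 [209.7 229.7] [0.5575 0.2278]
outlet_5 0.59 [267.8 240.2] [0.5281 0.0846]
dial_grip 0.86 [246.6 215.2] [0.5879 0.1342]
dial_grip 0.65 [483.4 240.7] [ 0.5123 -0.441 ]
filler 0.96 [247.  222.8] [0.5863 0.1439]
nozzle_1 0.63 [450.6 264.3] [ 0.4656 -0.3816]
nozzle_1 0.56 [355.6 237.6] [ 0.5407 -0.1387]
nozzle_1 0.55 [407.5 233.5] [ 0.5486 -0.2744]
nozzle_1 0.44 [405.8 284.8] [ 0.4152 -0.2633]
nozzle_1 0.42 [356.7 280.6] [ 0.4287 -0.1376]
plug 0.56 [269.4 238.5] [0.5355 0.0821]
vat 0.8 [150.9 278.9] [0.4451 0.39  ]
vat 0.35 [483.7 239.6] [ 0.5285 -0.4723]
bite_0 0.96 [479.7 275.5] [ 0.4351 -0.4546]
bite_0 0.88 [482.1 240.9] [ 0.5249 -0.4672]
```

View pics/top0.png

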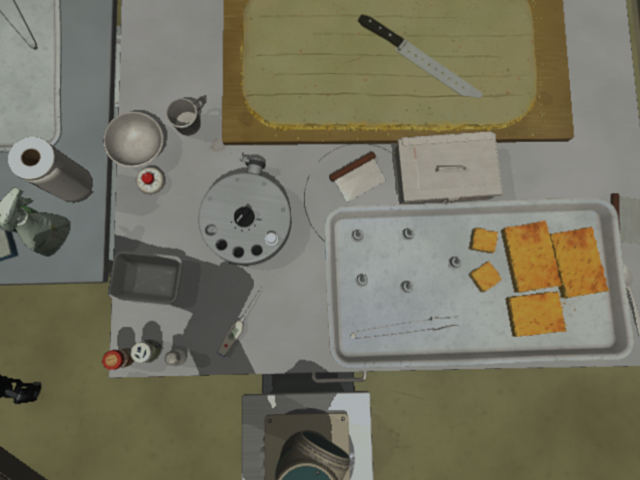

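View pics/scene0.png

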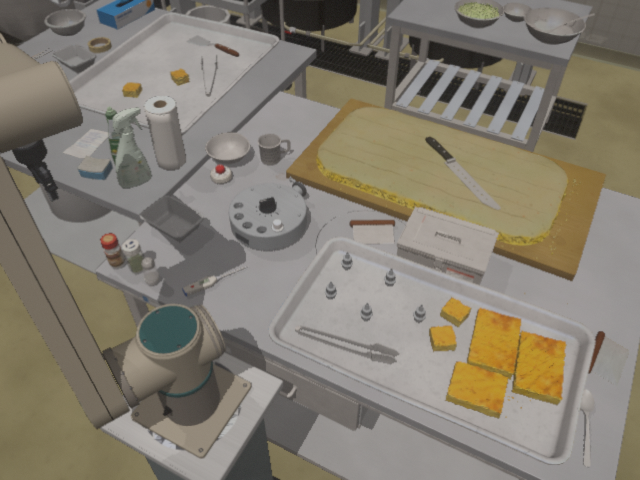

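Five nozzles stand in the tray at top-camera pixels (357,235), (407,233), (455,262), (362,280) and (407,286). The plug is at (271,239), the dial at (243,215) and the vat at (148,277). Next I turn so the fingers close along world x, then go above the injector.

>>> send_rows(turn=[[0, 0, 0.15], [0, 0, 0.15], [0, 0, 0.15], [0, 0, 0.15], [0, 0, 0.15], [0, 0, 0.15], [0, 0, 0.15], [0, 0, 0.15]], delta_pos=[[0, 0, 0], [0, 0, 0], [0, 0, 0], [0, 0, 0], [0, 0, 0], [0, 0, 0], [0, 0, 0], [0, 0, 0]], hand=[100, 100, 100, 100, 100, 100, 100, 100])

```text
t: 1.65
tcp_pos: [0.2265, 0.5825, 0.2314]
ee_rot: [0.0, 0.709, 0.705, 0.0]
ft_force: [0.1, -0.1, -0.1]
gripper_width: 0.0851
finger_force: 0.0
```

>>> send_rows(turn=[[0, 0, 0], [0, 0, 0], [0, 0, 0], [0, 0, 0], [0, 0, 0], [0, 0, 0], [0, 0, 0], [0, 0, 0]], delta_pos=[[-0.05, 0.04, -0.004], [-0.05, 0.04, -0.004], [-0.05, 0.04, -0.004], [-0.05, 0.04, -0.004], [-0.05, 0.04, -0.004], [-0.05, 0.04, -0.004], [-0.05, 0.04, -0.004], [-0.05, 0.04, 0]], hand=[100, 100, 100, 100, 100, 100, 100, 100])

```text
t: 2.65
tcp_pos: [0.5397, 0.1911, 0.2594]
ee_rot: [0.0, 0.707, 0.707, 0.001]
ft_force: [-0.0, 1.0, 0.6]
gripper_width: 0.0852
finger_force: 0.0
```

Run:
```python
from h import *
s=env.observe(); print({k:np.round(v,4) for k,v in s.items() if k in('t','qpos','tcp_pos','ee_rot')})
snap('wrist','w1'); print(optics.camera_info('wrist')['K'][0])
for n,z in (('outlet_1',.07),('dial_grip',.091),('plug',.05),('filler',0)):
    for d in spotter.spot_point('wrist',n)[:6]: print(n,np.round(d['confidence'],2),np.round(d['pixel'],1),atz('wrist',d['pixel'],z)[:2].round(4))
```

```text
{'t': np.float64(2.65), 'qpos': array([ 2.2730e-01,  1.6900e-01, -1.0200e-01,  1.2980e+00,  2.0000e-04,
        1.7982e+00]), 'tcp_pos': array([0.5397, 0.1911, 0.2594]), 'ee_rot': array([4.000e-04, 7.071e-01, 7.071e-01, 8.000e-04])}
[351.3435428    0.         332.23298817]
outlet_1 0.91 [349.  171.1] [0.5593 0.2255]
outlet_1 0.86 [321.  318.9] [0.5305 0.0695]
outlet_1 0.86 [292.6 244.9] [0.5035 0.1531]
outlet_1 0.62 [298.4 282.6] [0.5078 0.1121]
outlet_1 0.6 [305.7 201.1] [0.5179 0.1973]
dial_grip 0.69 [382.5 262.2] [0.5883 0.1447]
plug 0.78 [320.  307.6] [0.5253 0.0761]
filler 0.75 [372.3 237.5] [0.5864 0.1437]
```

View pics/w1.png

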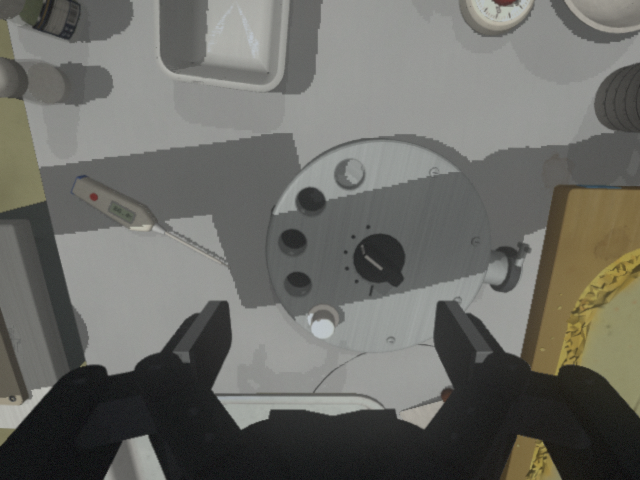

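```bash
cat >> h.py <<'E'
def fitfiller(cam,x0,bores=(2,3,4,5),z=.07):
    from scipy.optimize import minimize
    g=cv2.GaussianBlur(cv2.cvtColor(optics.read_camera(cam),cv2.COLOR_RGB2GRAY).astype(np.float32),(0,0),1.2)
    m=np.hypot(cv2.Sobel(g,5,1,0),cv2.Sobel(g,5,0,1)); m=np.minimum(m,60)
    i,M=T(cam); K=np.array(i['K']); a=np.linspace(0,2*np.pi,200,endpoint=False)
    def f(p,detail=0):
        P=[np.c_[p[0]+.115*np.cos(a),p[1]+.115*np.sin(a)]]*1
        for b in bores:
            t=p[2]+np.deg2rad(270-30*b); P.append(np.c_[p[0]+.088*np.cos(t)+.01425*np.cos(a),p[1]+.088*np.sin(t)+.01425*np.sin(a)])
        out=[]
        for q in P:
            W=np.c_[q,np.full(len(q),z)]; c=(W-M[:3,3])@M[:3,:3]; x=c[:,0]/-c[:,2]; y=c[:,1]/c[:,2]; k=1+i['k1']*(x*x+y*y)
            u=(K[0,0]*x*k+K[0,2]).astype(np.float32); v=(K[1,1]*y*k+K[1,2]).astype(np.float32)
            out.append(cv2.remap(m,u[None],v[None],cv2.INTER_LINEAR).mean())
        return np.round(out,1) if detail else -np.mean(out)
    best=min((minimize(f,np.array(x0)+[dx,dy,dt],method='Nelder-Mead',options=dict(initial_simplex=np.array(x0)+[dx,dy,dt]+np.array([[0,0,0],[.002,0,0],[0,.002,0],[0,0,.03]]))) for dx in(-.004,0,.004) for dy in(-.004,0,.004) for dt in(-.06,0,.06)),key=lambda r:r.fun)
    return best.x,best.fun,f(best.x,1)
def outlets(p): return {b:(p[0]+.088*np.cos(p[2]+np.deg2rad(270-30*b)),p[1]+.088*np.sin(p[2]+np.deg2rad(270-30*b))) for b in range(1,6)}
E
python3 - <<'E'
from h import *
for c in('wrist','top'):
    p,s,d=fitfiller(c,[.588,.1435,-.19]); print(c,p.round(4),s,d)
    print({k:np.round(v,4) for k,v in outlets(p).items()}, [np.round(proj(c,[*v,.07]),1) for v in outlets(p).values()])
    # plug top circle centre
snap('wrist','w1z',(260,150,460,350),3)
i=spotter.silhouettes('wrist','plug')
for d in i[:2]: print(d['confidence'],d['pixel'],d['pixels'].sum())
E
```

```text
wrist [ 0.5871  0.1432 -0.1759] -50.12909698486328 [32.2 54.3 55.3 55.4 53.4]
{1: array([0.5304, 0.0759]), 2: array([0.5043, 0.1132]), 3: array([0.5004, 0.1586]), 4: array([0.5197, 0.1999]), 5: array([0.5571, 0.2259])} [array([324.9, 318.2]), array([299.5, 286.2]), array([294.4, 244.6]), array([313.1, 203.9]), array([352.4, 176.6])]
top [ 0.5878  0.1496 -0.1002] -54.1053352355957 [43.5 59.7 60.  59.3 48.1]
{1: array([0.5364, 0.0781]), 2: array([0.5076, 0.1134]), 3: array([0.5002, 0.1584]), 4: array([0.5164, 0.201 ]), 5: array([0.5516, 0.2298])} [array([270.4, 236.8]), array([256.2, 248.7]), array([237.9, 252. ]), array([220.5, 245.9]), array([208.9, 232. ])]
0.71 [326.1, 321.7] 871
0.6 [229.2, 39.2] 11686
```

View pics/w1z.png

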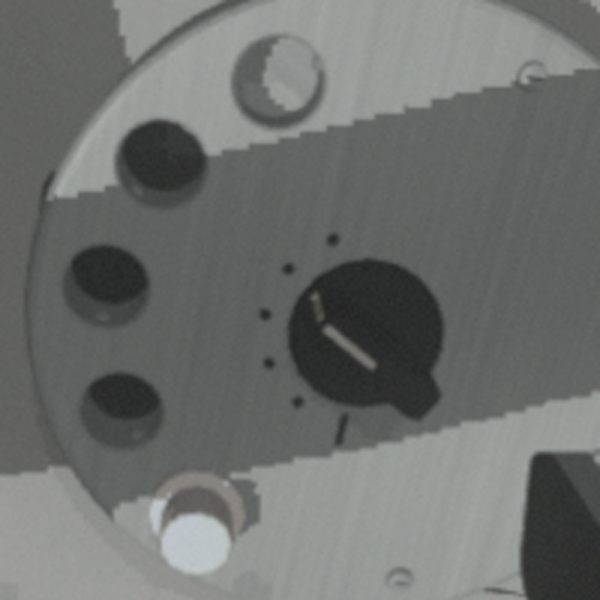

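Holes 2–5 match the fit in the zoom, at wrist pixels (300,287), (295,245), (313,204) and (352,177). The dial pointer points at outlet 4, so q is about 2.09 and it needs 120° anticlockwise.

>>> send_rows(turn=[[0, 0, 0], [0, 0, -0.174], [0, 0, -0.174], [0, 0, -0.174], [0, 0, -0.174], [0, 0, -0.175], [0, 0, 0], [0, 0, 0]], delta_pos=[[-0.048, 0.0474, 0], [0, 0, 0.02], [0, 0, 0.02], [0, 0, 0.02], [0, 0, 0.02], [0, 0, 0.02], [0, 0, 0.03], [0, 0, 0.02]], hand=[60, 60, 60, 60, 60, 60, 60, 60])

```text
t: 4.1
tcp_pos: [0.5809, 0.1495, 0.1073]
ee_rot: [-0.001, 0.342, 0.94, -0.0]
ft_force: [0.6, -0.3, 0.6]
gripper_width: 0.0509
finger_force: 0.0
```

>>> send_rows(turn=[[0, 0, 0], [0, 0, 0], [0, 0, 0], [0, 0, 0], [0, 0, 0], [0, 0, 0], [0, 0, 0], [0, 0, 0]], delta_pos=[[0, 0, 0.014], [0, 0, 0.014], [0, 0, 0], [0, 0, 0], [0, 0, 0], [0, 0, 0], [0, 0, 0], [0, 0, 0]], hand=[60, 60, 60, 0, 0, 0, 0, 0], squeeze=50)

```text
t: 5.1
tcp_pos: [0.5823, 0.1475, 0.0817]
ee_rot: [0.0, 0.343, 0.939, -0.001]
ft_force: [-2.6, -3.1, 6.7]
gripper_width: 0.0131
finger_force: 50.3
```

>>> send_rows(turn=[[0, 0, 0], [0, 0, 0], [0, 0, 0], [0, 0, 0], [0, 0, 0], [0, 0, 0], [0, 0, 0], [0, 0, 0]], delta_pos=[[0, 0, -0.002], [0, 0, 0], [-0.0064, 0, 0], [0, 0, 0], [0, 0, 0], [0, 0, 0], [0, 0, 0], [0, 0, 0]], hand=[40, 40, 40, 0, 0, 0, 0, 0])

```text
t: 6.1
tcp_pos: [0.5872, 0.1434, 0.0827]
ee_rot: [0.0, 0.343, 0.939, -0.001]
ft_force: [-0.1, -5.2, 2.9]
gripper_width: 0.0128
finger_force: 50.0
```

>>> send_rows(turn=[[0, 0, -0.133], [0, 0, -0.133], [0, 0, -0.133], [0, 0, -0.133], [0, 0, -0.133], [0, 0, -0.133], [0, 0, -0.133], [0, 0, -0.133]], delta_pos=[[0, 0, 0], [0, 0, 0], [0, 0, 0], [0, 0, 0], [0, 0, 0], [0, 0, 0], [0, 0, 0], [0, 0, 0]], hand=[0, 0, 0, 0, 0, 0, 0, 0])

```text
t: 7.1
tcp_pos: [0.5872, 0.1443, 0.0839]
ee_rot: [0.0, -0.183, 0.983, 0.0]
ft_force: [-3.8, -4.4, 7.7]
gripper_width: 0.0123
finger_force: 80.9
```

>>> send_rows(turn=[[0, 0, -0.133], [0, 0, -0.133], [0, 0, -0.133], [0, 0, -0.133], [0, 0, -0.133], [0, 0, -0.133], [0, 0, -0.133], [0, 0, -0.133]], delta_pos=[[0, 0, 0], [0, 0, 0], [0, 0, 0], [0, 0, 0], [0, 0, 0], [0, 0, 0], [0, 0, 0], [0, 0, 0]], hand=[0, 0, 0, 0, 0, 0, 0, 0])

```text
t: 8.1
tcp_pos: [0.5872, 0.1485, 0.0845]
ee_rot: [0.004, -0.657, 0.754, 0.004]
ft_force: [-4.7, 8.9, 10.8]
gripper_width: 0.0123
finger_force: 79.7
```

>>> send_rows(turn=[[0, 0, 0], [0, 0, 0], [0, 0, 0], [0, 0, 0], [0, 0, 0], [0, 0, 0], [0, 0, 0], [0, 0, 0]], delta_pos=[[0, 0, 0], [0, 0, 0], [0, 0, 0], [0, 0, -0.03], [0, 0, -0.05], [0, 0, -0.05], [0, 0, -0.04], [0, 0, 0]], hand=[60, 60, 60, 60, 60, 60, 100, 100])

```text
t: 9.1
tcp_pos: [0.5899, 0.1444, 0.2571]
ee_rot: [0.004, -0.655, 0.756, -0.002]
ft_force: [0.2, -0.9, 0.1]
gripper_width: 0.0842
finger_force: 0.0
```

Run:
```python
from h import *
s=env.observe(); print({k:np.round(v,4) for k,v in s.items() if k in('t','qpos','tcp_pos','ee_rot','ft_force')})
p,sc,d=fitfiller('wrist',[.5871,.1432,-.176]); print(p.round(4),sc,d,[np.round(proj('wrist',[*v,.07]),1) for v in outlets(p).values()])
snap('wrist','w2')
```

```text
{'t': np.float64(9.1), 'qpos': array([ 1.3360e-01,  2.2730e-01, -3.5400e-02,  1.2996e+00,  2.0000e-04,
       -1.2940e+00]), 'tcp_pos': array([0.5899, 0.1444, 0.2571]), 'ee_rot': array([ 0.0036, -0.6547,  0.7559, -0.0022]), 'ft_force': array([ 0.1889, -0.9269,  0.0906])}
[ 0.5856  0.1423 -0.175 ] -37.270626068115234 [20.8 29.5 31.1 51.9 53.1] [array([388.6, 128.1]), array([420.8, 165.9]), array([428.2, 212.9]), array([411.4, 255.7]), array([376.8, 284.4])]
```

View pics/w2.png

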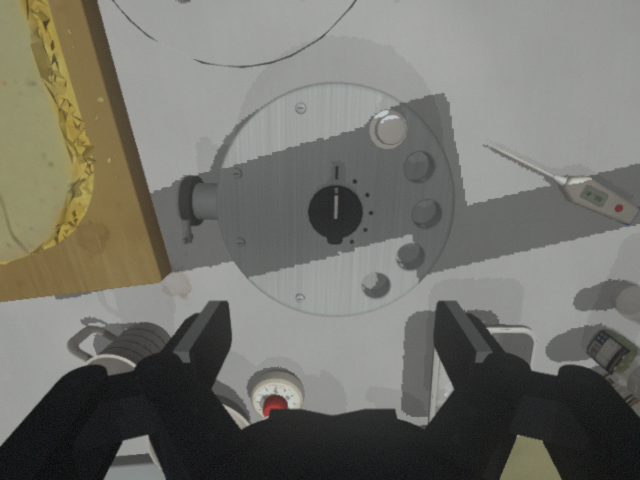

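The dial now points at the long mark at (337,172), so it is shut. Next is the plug.

>>> send_rows(turn=[[0, 0, -0.143], [0, 0, 0], [0, 0, 0], [0, 0, 0], [0, 0, 0], [0, 0, 0], [0, 0, 0], [0, 0, 0]], delta_pos=[[0, 0, 0], [0.0345, 0.03, 0], [0.0345, 0.03, 0], [0, 0, 0.05], [0, 0, 0.05], [0, 0, 0.04], [0, 0, 0], [0, 0, 0]], hand=[70, 70, 70, 70, 70, 70, 70, 70])

```text
t: 10.2
tcp_pos: [0.5273, 0.0751, 0.1129]
ee_rot: [0.0, 0.707, -0.707, -0.0]
ft_force: [-0.2, -0.7, 0.2]
gripper_width: 0.0602
finger_force: 0.0
```

Run:
```python
from h import *
s=env.observe(); print({k:np.round(v,4) for k,v in s.items() if k in('t','qpos','tcp_pos','ee_rot','ft_force')})
for n,z in (('plug',.05),('vat',0)):
  for d in spotter.spot_point('wrist',n)[:1]: print(n,d['confidence'],atz('wrist',d['pixel'],z))
  for d in spotter.spot_point('top',n)[:1]: print(n,d['confidence'],atz('top',d['pixel'],z))
d=spotter.silhouettes('top','vat')
m=d[0]['pixels'].astype(np.uint8); c=max(cv2.findContours(m,0,2)[0],key=cv2.contourArea); r=cv2.minAreaRect(c); b=cv2.boxPoints(r); print(r,[atz('top',q,.05)[:2].round(3) for q in b])
```

```text
{'t': np.float64(10.2), 'qpos': array([ 2.010e-02,  2.076e-01, -3.804e-01,  9.830e-01,  1.000e-04,
       -1.551e+00]), 'tcp_pos': array([0.5273, 0.0751, 0.1129]), 'ee_rot': array([ 0.000e+00,  7.072e-01, -7.070e-01, -1.000e-04]), 'ft_force': array([-0.2463, -0.7089,  0.2116])}
plug 0.61 [ 0.49919414 -0.00070176  0.05      ]
plug 0.59 [0.53319776 0.08236579 0.05      ]
((117.5, 276.0), (48.0, 19.0), 90.0) [array([0.51 , 0.483]), array([0.509, 0.436]), array([0.39 , 0.432]), array([0.391, 0.478])]
```

>>> send_rows(turn=[[0, 0, 0], [0, 0, 0], [0, 0, 0], [0, 0, 0], [0, 0, 0], [0, 0, 0], [0, 0, 0], [0, 0, 0]], delta_pos=[[0, -0.0024, 0.02], [0, 0, 0.017], [0, 0, 0], [0, 0, 0], [0, 0, 0], [0, 0, 0], [0, 0, 0], [0, 0, 0]], hand=[70, 70, 70, 0, 0, 0, 0, 0], squeeze=40)

```text
t: 11.45
tcp_pos: [0.5302, 0.0752, 0.0765]
ee_rot: [-0.001, 0.707, -0.707, 0.0]
ft_force: [-2.1, 0.5, 5.5]
gripper_width: 0.0235
finger_force: 39.4
```

>>> send_rows(turn=[[0, 0, 0], [0, 0, 0], [0, 0, 0], [0, 0, 0], [0, 0, 0], [0, 0, 0], [0, 0, 0], [0, 0, 0]], delta_pos=[[0, 0, -0.01], [0, 0, -0.015], [0, 0, -0.02], [0, 0, -0.03], [0, 0, -0.03], [0, 0, -0.03], [0, 0, 0], [0, 0, 0]], hand=[0, 0, 0, 0, 0, 0, 0, 0])

```text
t: 12.45
tcp_pos: [0.529, 0.0751, 0.2104]
ee_rot: [0.0, 0.707, -0.707, -0.0]
ft_force: [-0.1, -0.3, -0.6]
gripper_width: 0.0231
finger_force: 40.1
```

>>> send_rows(turn=[[0, 0, 0], [0, 0, 0], [0, 0, 0], [0, 0, 0], [0, 0, 0], [0, 0, 0.188], [0, 0, 0.188], [0, 0, 0.188]], delta_pos=[[-0.06, 0.017, 0], [-0.06, 0.017, 0], [-0.06, 0.017, 0], [-0.06, 0.017, 0], [-0.06, 0.016, 0], [0, 0, 0], [0, 0, 0], [0, 0, 0]], hand=[0, 0, 0, 0, 0, 0, 0, 0])

```text
t: 13.45
tcp_pos: [0.444, 0.3747, 0.2085]
ee_rot: [-0.002, -0.481, 0.877, -0.0]
ft_force: [-0.1, 0.0, -0.5]
gripper_width: 0.0234
finger_force: 40.1
```

>>> send_rows(turn=[[0, 0, 0.188], [0, 0, 0.188], [0, 0, 0.188], [0, 0, 0.188], [0, 0, 0.188], [0, 0, 0.067], [0, 0, 0], [0, 0, 0]], delta_pos=[[0, 0, 0], [0, 0, 0], [0, 0, 0], [0, 0, 0], [0, 0, 0], [0, 0, 0], [0, 0, 0], [0, 0, 0]], hand=[0, 0, 0, 0, 0, 0, 0, 0])

```text
t: 14.45
tcp_pos: [0.4448, 0.3747, 0.2096]
ee_rot: [-0.001, -0.003, 1.0, -0.001]
ft_force: [-0.0, -0.6, -0.0]
gripper_width: 0.0235
finger_force: 40.1
```

Run:
```python
from h import *
s=env.observe(); print({k:np.round(v,4) for k,v in s.items() if k in('t','qpos','tcp_pos','ee_rot','ft_force')})
snap('wrist','w3')
for d in spotter.spot_point('wrist','vat')[:2]: print(d['confidence'],d['pixel'],atz('wrist',d['pixel'],0))
```

```text
{'t': np.float64(14.45), 'qpos': array([ 0.5889,  0.2136, -0.1536,  1.2056, -0.    ,  0.5837]), 'tcp_pos': array([0.4448, 0.3747, 0.2096]), 'ee_rot': array([-8.0e-04, -2.6e-03,  1.0e+00, -6.0e-04]), 'ft_force': array([-0.0383, -0.6378, -0.0057])}
0.68 [349.7, 201.5] [0.4405928  0.39203857 0.        ]
```

View pics/w3.png

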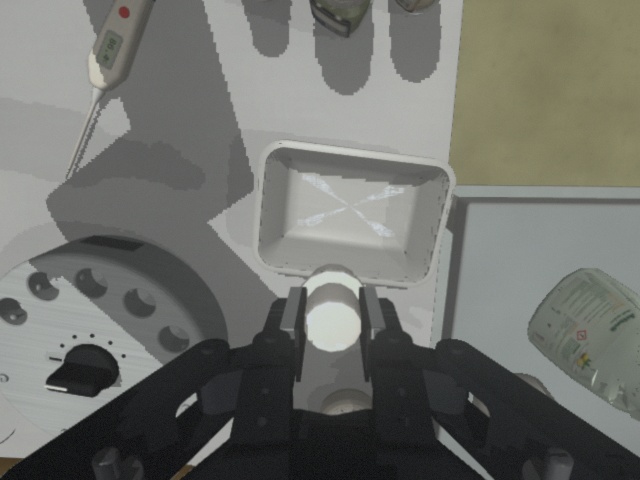

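The plug is held at (333,320) and the vat floor's centre is at (348,210).

>>> send_rows(turn=[[0, 0, 0], [0, 0, 0], [0, 0, 0], [0, 0, 0], [0, 0, 0], [0, 0, 0], [0, 0, 0], [0, 0, 0]], delta_pos=[[0.004, 0.016, 0], [0, 0, 0.05], [0, 0, 0.05], [0, 0, 0.035], [0, 0, 0.025], [0, 0, 0], [0, 0, 0], [0, 0, 0]], hand=[0, 0, 0, 0, 0, 0, 50, 50])

```text
t: 15.55
tcp_pos: [0.4427, 0.3923, 0.0525]
ee_rot: [0.001, -0.002, 1.0, 0.001]
ft_force: [0.3, -0.4, -1.2]
gripper_width: 0.0427
finger_force: 0.0
```

>>> send_rows(turn=[[0, 0, 0], [0, 0, 0], [0, 0, 0], [0, 0, 0], [0, 0, 0.188], [0, 0, 0.188], [0, 0, 0.188], [0, 0, 0.188]], delta_pos=[[0, 0, 0], [0, 0, -0.05], [0, 0, -0.05], [0, 0, -0.05], [0, 0, -0.02], [0, 0, 0], [0, 0, 0], [0, 0, 0]], hand=[50, 50, 50, 50, 60, 60, 60, 60])

```text
t: 16.55
tcp_pos: [0.4415, 0.3911, 0.2215]
ee_rot: [0.0, 0.367, 0.93, 0.001]
ft_force: [-0.5, -0.3, -0.5]
gripper_width: 0.0513
finger_force: 0.0
```

Run:
```python
from h import *
for d in spotter.silhouettes('wrist','plug')[:2]: print(d['confidence'],d['pixel'],atz('wrist',d['pixel'],.017))
for d in spotter.spot_point('wrist','vat')[:2]: print(d['confidence'],d['pixel'],atz('wrist',d['pixel'],0))
for n in ('nozzle_1','bite_0'):
  for d in spotter.silhouettes('top',n)[:8]: print(n,round(d['confidence'],2),np.round(d['pixel'],1),d['pixels'].sum(),atz('top',d['pixel'],.03)[:2].round(4))
```

```text
0.75 [331.9, 308.8] [0.52542257 0.3119098  0.017     ]
0.68 [349.7, 201.5] [0.45282587 0.40602998 0.        ]
nozzle_1 0.69 [405.8 288.3] 138 [ 0.4046 -0.2578]
nozzle_1 0.62 [410.1 232.6] 139 [ 0.5462 -0.2759]
nozzle_1 0.55 [250.1 217.1] 6305 [0.5952 0.1324]
nozzle_1 0.5 [454.3 261. ] 115 [ 0.4709 -0.384 ]
nozzle_1 0.44 [359.1 274.8] 134 [ 0.4411 -0.1417]
bite_0 0.78 [481.9 275.3] 620 [ 0.4332 -0.4512]
bite_0 0.62 [481.6 238.6] 641 [ 0.5268 -0.4571]
```

>>> send_rows(turn=[[0, 0, 0.164], [0, 0, 0.164], [0, 0, 0.164], [0, 0, 0.164], [0, 0, 0.164], [0, 0, 0], [0, 0, 0], [0, 0, 0]], delta_pos=[[0, 0, 0], [0, 0, 0], [0, 0, 0], [0, 0, 0], [0, 0, -0.03], [-0.06, 0.004, 0], [-0.06, 0.004, 0], [-0.06, 0.004, 0]], hand=[60, 60, 60, 60, 60, 60, 60, 60])

```text
t: 17.75
tcp_pos: [0.4543, 0.2097, 0.251]
ee_rot: [0.0, 0.704, 0.71, 0.0]
ft_force: [0.7, 0.1, 0.5]
gripper_width: 0.0514
finger_force: 0.0
```

>>> send_rows(turn=[[0, 0, 0], [0, 0, 0], [0, 0, 0], [0, 0, 0], [0, 0, 0], [0, 0, 0], [0, 0, 0], [0, 0, 0]], delta_pos=[[-0.06, 0.004, 0], [-0.06, 0.004, 0], [-0.06, 0.004, 0], [-0.06, 0.004, 0], [-0.06, 0, 0], [-0.06, 0, 0], [-0.02, 0, 0], [0, 0, 0]], hand=[60, 60, 60, 60, 60, 60, 60, 60])

```text
t: 18.75
tcp_pos: [0.4721, -0.1696, 0.2506]
ee_rot: [-0.0, 0.706, 0.709, 0.0]
ft_force: [0.1, 0.3, 0.1]
gripper_width: 0.0511
finger_force: 0.0
```

Run:
```python
from h import *
s=env.observe(); print({k:np.round(v,4) for k,v in s.items() if k in('t','qpos','tcp_pos','ee_rot','ft_force')})
snap('wrist','w4'); optics.read_camera('top')
for c,z in (('wrist',.002),('top',.002)):
  for d in spotter.spot_point(c,'nozzle_1')[:8]: print(c,round(d['confidence'],2),np.round(d['pixel'],1),atz(c,d['pixel'],z)[:2].round(4))
for n in ('vat','plug'):
  for d in spotter.spot_point('top',n)[:2]: print(n,d['confidence'],np.round(d['pixel'],1),atz('top',d['pixel'],0))
```

```text
{'t': np.float64(18.75), 'qpos': array([-4.7420e-01,  4.6900e-02, -2.5780e-01,  1.2663e+00,  5.0000e-04,
        1.0926e+00]), 'tcp_pos': array([ 0.4721, -0.1696,  0.2506]), 'ee_rot': array([-2.000e-04,  7.057e-01,  7.085e-01,  2.000e-04]), 'ft_force': array([0.11  , 0.3394, 0.0663])}
wrist 0.96 [324.9 361.5] [ 0.4645 -0.3843]
wrist 0.71 [278.3 274.6] [ 0.4081 -0.2607]
wrist 0.66 [290.9 179.7] [ 0.4265 -0.1462]
wrist 0.63 [394.9 169.3] [ 0.5415 -0.1339]
wrist 0.61 [389.1 276.6] [ 0.5422 -0.2623]
top 0.52 [354.5 237.2] [ 0.5418 -0.1359]
top 0.49 [451.1 262. ] [ 0.4715 -0.3833]
vat 0.87 [153.5 278.5] [0.44599328 0.3834337  0.        ]
plug 0.63 [479.4 238.9] [ 0.53062047 -0.46124711  0.        ]
plug 0.47 [151.6 278.5] [0.4461058  0.38826911 0.        ]
```

View pics/w4.png

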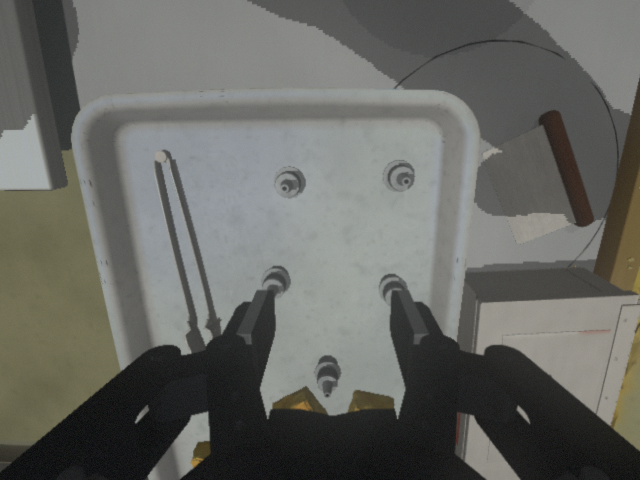

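```bash
cat >> h.py <<'E'
PROF=[(0,.0102),(.005,.01325),(.02,.01325),(.02,.017),(.024,.017),(.024,.0125),(.044,.0125),(.044,.0065),(.062,.004)]
def nozmask(cam,x,y,z0=.002,S=4):
    i,M=T(cam); K=np.array(i['K']); a=np.linspace(0,2*np.pi,40,endpoint=False); m=np.zeros((480,640),np.uint8)
    R_=[]
    for z,r in PROF:
        W=np.c_[x+r*np.cos(a),y+r*np.sin(a),np.full(40,z0+z)]; c=(W-M[:3,3])@M[:3,:3]; u=c[:,0]/-c[:,2]; v=c[:,1]/c[:,2]; k=1+i['k1']*(u*u+v*v)
        R_.append(np.c_[K[0,0]*u*k+K[0,2],K[1,1]*v*k+K[1,2]])
    for p,q in zip(R_,R_[1:]): cv2.fillConvexPoly(m,cv2.convexHull(np.round(np.r_[p,q]*16).astype(np.int32)),1,shift=4)
    return m.astype(bool)
def nozzles(cam='wrist',z0=.002,n=8,minc=.3):
    from scipy.optimize import minimize
    optics.read_camera(cam); out=[]
    for d in spotter.silhouettes(cam,'nozzle_1')[:n]:
        A=d['pixels']
        if A.sum()<80 or A.sum()>30000 or d['confidence']<minc: continue
        g=atz(cam,d['pixel'],z0+.03)[:2]
        def f(p):
            B=nozmask(cam,*p,z0); return -(A&B).sum()/max((A|B).sum(),1)
        r=minimize(f,g,method='Nelder-Mead',options=dict(initial_simplex=[g,g+[.008,0],g+[0,.008]]))
        r=minimize(f,r.x,method='Nelder-Mead',options=dict(initial_simplex=[r.x,r.x+[.003,.001],r.x+[-.001,.003]]))
        out.append((r.x.round(4),round(-r.fun,2),round(float(d['confidence']),2),int(A.sum())))
    return out
E
python3 - <<'E'
from h import *
for o in nozzles(): print(*o)
E
```

```text
[ 0.4272 -0.1485] 0.94 0.93 824
[ 0.4679 -0.3861] 0.91 0.74 783
[ 0.5422 -0.2707] 0.61 0.63 525
[ 0.5426 -0.141 ] 0.92 0.6 835
[ 0.4072 -0.2619] 0.74 0.57 633
```

>>> send_rows(turn=[[0, 0, 0], [0, 0, 0], [0, 0, 0], [0, 0, 0], [0, 0, 0], [0, 0, 0], [0, 0, 0], [0, 0, 0]], delta_pos=[[0.0143, 0.0352, 0.03], [0.0143, 0.0352, 0.03], [0, 0, 0.05], [0, 0, 0.04], [0, 0, 0.02], [0, 0, 0], [0, 0, 0], [0, 0, 0]], hand=[45, 45, 45, 45, 45, 45, 45, 45])

```text
t: 20.15
tcp_pos: [0.5437, -0.1402, 0.0822]
ee_rot: [0.001, 0.705, 0.709, 0.001]
ft_force: [-0.1, -0.4, -0.5]
gripper_width: 0.0382
finger_force: 0.0
```

Run:
```python
from h import *
s=env.observe(); print({k:np.round(v,4) for k,v in s.items() if k in('t','tcp_pos','ee_rot','ft_force','gripper_width')})
for o in nozzles(): print(*o)
snap('wrist','w5')
```

```text
{'t': np.float64(20.15), 'tcp_pos': array([ 0.5437, -0.1402,  0.0822]), 'ee_rot': array([1.400e-03, 7.053e-01, 7.089e-01, 6.000e-04]), 'ft_force': array([-0.1489, -0.4122, -0.5334]), 'gripper_width': np.float64(0.0382)}
[ 0.4263 -0.1478] 0.95 0.81 3503
[ 0.5413 -0.1408] 0.96 0.69 2677
[ 0.4375 -0.2498] 0.04 0.67 111
[ 0.5426 -0.2392] 0.17 0.62 509
```

View pics/w5.png

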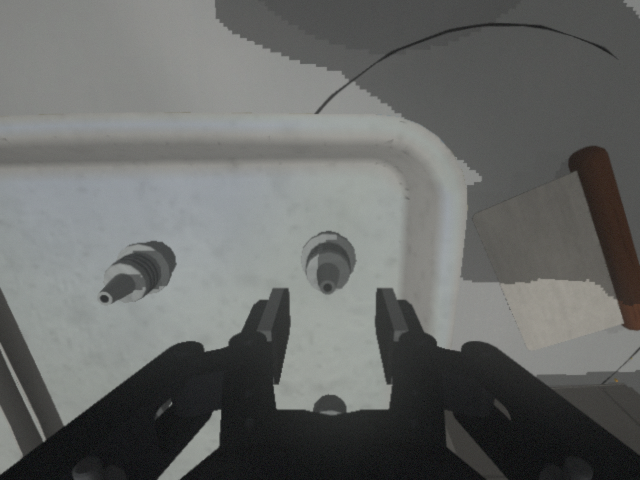

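The nozzle sits between the fingers, shoulder at about (328,250). I descend and grip it.

>>> send_rows(turn=[[0, 0, 0], [0, 0, 0], [0, 0, 0], [0, 0, 0], [0, 0, 0], [0, 0, 0], [0, 0, 0], [0, 0, 0]], delta_pos=[[-0.0006, -0.0024, 0.02], [0, 0, 0.02], [0, 0, 0.0145], [0, 0, 0], [0, 0, 0], [0, 0, 0], [0, 0, 0], [0, 0, 0]], hand=[45, 45, 45, 45, 0, 0, 0, 0], squeeze=50)

```text
t: 21.3
tcp_pos: [0.5406, -0.1407, 0.0267]
ee_rot: [0.001, 0.705, 0.709, 0.0]
ft_force: [-0.2, 0.4, 1.5]
gripper_width: 0.0231
finger_force: 49.1
```

>>> send_rows(turn=[[0, 0, 0], [0, 0, 0], [0, 0, 0], [0, 0, 0], [0, 0, 0], [0, 0, 0], [0, 0, 0], [0, 0, 0]], delta_pos=[[0, 0, -0.02], [0, 0, -0.04], [0, 0, -0.04], [0, 0, -0.02], [0.054, -0.0028, 0], [0.054, -0.0028, 0], [0.054, -0.0028, 0], [0.054, -0.0028, 0]], hand=[0, 0, 0, 0, 0, 0, 0, 0])

```text
t: 22.3
tcp_pos: [0.5273, 0.0771, 0.1461]
ee_rot: [0.0, 0.705, 0.709, 0.0]
ft_force: [0.7, -0.6, -0.4]
gripper_width: 0.0231
finger_force: 49.2
```

Run:
```python
from h import *
s=env.observe(); print({k:np.round(v,4) for k,v in s.items() if k in('t','tcp_pos','ee_rot','ft_force','gripper_width')})
z=s['tcp_pos'][2]-.0255
for o in nozzles(z0=z): print(*o)
p,sc,d=fitfiller('wrist',[.5863,.1428,-.176],bores=(3,4,5)); print(p.round(4),sc,d,[np.round(proj('wrist',[*v,.07]),1) for v in outlets(p).values()])
snap('wrist','w6')
```

```text
{'t': np.float64(22.3), 'tcp_pos': array([0.5273, 0.0771, 0.1461]), 'ee_rot': array([1.000e-04, 7.055e-01, 7.087e-01, 1.000e-04]), 'ft_force': array([ 0.7135, -0.5567, -0.3989]), 'gripper_width': np.float64(0.0231)}
[0.5275 0.0793] 0.86 0.78 4743
[ 0.4654 -0.028 ] 0.08 0.63 224
[ 0.5871  0.1392 -0.1936] -33.847198486328125 [18.7 41.3 48.9 26.5] [array([334.5, 255.3]), array([295. , 198.7]), array([288.2, 123.4]), array([321.9,  48.1]), array([391.3,  -1.9])]
```

View pics/w6.png

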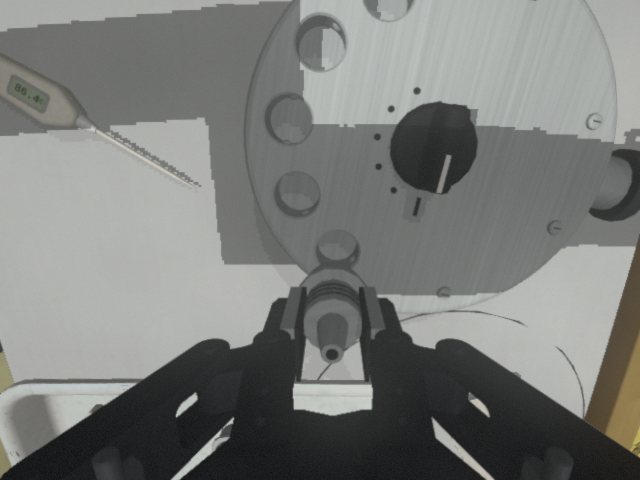

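Run:
```python
from h import *
for px in ((298,193),(290,118.5),(321,42)): print(atz('wrist',px,.07)[:2].round(4))
print({k:np.round(v,4) for k,v in outlets([.5864,.1428,-.1755]).items()})
for c in ((.5864,.1428,-.1755),(.588,.144,-.176)):
  p,sc,d=fitfiller('wrist',c,bores=(2,3,4)); print(p.round(4),sc,d)
```

```text
[0.5062 0.113 ]
[0.5024 0.1576]
[0.5208 0.1988]
{1: array([0.5298, 0.0754]), 2: array([0.5037, 0.1128]), 3: array([0.4998, 0.1582]), 4: array([0.519 , 0.1994]), 5: array([0.5564, 0.2255])}
[ 0.5878  0.1433 -0.1662] -36.42897033691406 [18.5 35.5 43.3 48.5]
[ 0.5876  0.1437 -0.1644] -36.69182586669922 [17.9 35.7 44.5 48.7]
```

>>> send_rows(turn=[[0, 0, 0], [0, 0, 0], [0, 0, 0], [0, 0, 0], [0, 0, 0], [0, 0, 0], [0, 0, 0], [0, 0, 0]], delta_pos=[[-0.0016, 0.0035, 0.02], [0, 0, 0.02], [0, 0, 0.005], [0, 0, 0], [0, 0, 0.005], [0, 0, 0.005], [0, 0, 0.003], [0, 0, 0]], hand=[0, 0, 0, 0, 0, 0, 0, 0])

```text
t: 23.6
tcp_pos: [0.5306, 0.0744, 0.0877]
ee_rot: [-0.001, 0.705, 0.709, -0.0]
ft_force: [-0.2, 2.3, -0.4]
gripper_width: 0.0229
finger_force: 49.3
```

>>> send_rows(turn=[[0, 0, 0], [0, 0, 0], [0, 0, 0], [0, 0, 0], [0, 0, 0], [0, 0, 0], [0, 0, 0], [0, 0, 0]], delta_pos=[[0.001, 0, 0.004], [0, 0, 0.004], [0, 0, 0.004], [0, 0, 0.003], [0, 0, 0.001], [0, 0, 0], [0, 0, 0], [0, 0, 0]], hand=[0, 0, 0, 0, 0, 0, 0, 0])

```text
t: 24.6
tcp_pos: [0.5308, 0.0753, 0.0745]
ee_rot: [-0.001, 0.705, 0.709, 0.0]
ft_force: [-10.6, 1.9, 19.5]
gripper_width: 0.0232
finger_force: 51.3
```

>>> send_rows(turn=[[0, 0, 0], [0, 0, 0], [0, 0, 0], [0, 0, 0], [0, 0, 0], [0, 0, 0], [0, 0, 0], [0, 0, 0]], delta_pos=[[0, 0, 0], [0, 0, 0], [0, 0, -0.03], [0, 0, -0.055], [-0.045, -0.021, 0], [-0.045, -0.021, 0], [-0.045, -0.021, 0], [-0.045, -0.021, 0]], hand=[45, 45, 45, 45, 45, 45, 45, 45])

```text
t: 25.6
tcp_pos: [0.4478, -0.1073, 0.1569]
ee_rot: [0.001, 0.705, 0.709, -0.0]
ft_force: [0.6, -0.7, -0.2]
gripper_width: 0.0382
finger_force: 0.0
```

>>> send_rows(turn=[[0, 0, 0], [0, 0, 0], [0, 0, 0], [0, 0, 0], [0, 0, 0], [0, 0, 0], [0, 0, 0], [0, 0, 0]], delta_pos=[[-0.0433, -0.0205, 0], [0, 0, 0.03], [0, 0, 0.03], [0, 0, 0.02], [0, 0, 0], [0, 0, 0], [0, 0, 0], [0, 0, 0]], hand=[45, 45, 45, 45, 45, 45, 45, 45])

```text
t: 26.6
tcp_pos: [0.4286, -0.1493, 0.0779]
ee_rot: [0.001, 0.705, 0.709, 0.0]
ft_force: [0.3, 1.3, -0.3]
gripper_width: 0.0388
finger_force: 0.0
```

```bash
cat > near.py <<'E'
from h import *
s=env.observe(); p=s['tcp_pos']; print({k:np.round(v,4) for k,v in s.items() if k in('t','tcp_pos','ee_rot','ft_force','gripper_width')})
for o in nozzles():
    if o[1]>.6: print(*o,'tool shift',(o[0][1]-p[1]).round(4),(o[0][0]-p[0]).round(4),(p[2]-.0270).round(4))
E
python3 near.py
```

```text
{'t': np.float64(26.6), 'tcp_pos': array([ 0.4286, -0.1493,  0.0779]), 'ee_rot': array([9.000e-04, 7.053e-01, 7.089e-01, 2.000e-04]), 'ft_force': array([ 0.3382,  1.3137, -0.3382]), 'gripper_width': np.float64(0.0388)}
[ 0.4272 -0.1481] 0.92 0.8 2694 tool shift 0.0012 -0.0014 0.0509
```

>>> send_rows(turn=[[0, 0, 0], [0, 0, 0], [0, 0, 0], [0, 0, 0], [0, 0, 0], [0, 0, 0], [0, 0, 0], [0, 0, 0]], delta_pos=[[0.0012, -0.0014, 0.02], [0, 0, 0.02], [0, 0, 0.011], [0, 0, 0], [0, 0, 0], [0, 0, 0], [0, 0, 0], [0, 0, 0]], hand=[45, 45, 45, 45, 0, 0, 0, 0])

```text
t: 27.7
tcp_pos: [0.4271, -0.1481, 0.0267]
ee_rot: [0.001, 0.705, 0.709, 0.0]
ft_force: [-0.3, -0.8, 3.6]
gripper_width: 0.0235
finger_force: 49.1
```

>>> send_rows(turn=[[0, 0, 0], [0, 0, 0], [0, 0, 0], [0, 0, 0], [0, 0, 0], [0, 0, 0], [0, 0, 0], [0, 0, 0]], delta_pos=[[0, 0, -0.02], [0, 0, -0.05], [0, 0, -0.05], [0.0522, 0.0153, 0], [0.0522, 0.0153, 0], [0.0522, 0.0153, 0], [0.0522, 0.0153, 0], [0.0522, 0.0153, 0]], hand=[0, 0, 0, 0, 0, 0, 0, 0])

```text
t: 28.7
tcp_pos: [0.5015, 0.1154, 0.1458]
ee_rot: [-0.0, 0.705, 0.709, -0.0]
ft_force: [0.5, -1.2, -1.6]
gripper_width: 0.0232
finger_force: 49.2
```

Run:
```python
from h import *
s=env.observe(); print({k:np.round(v,4) for k,v in s.items() if k in('t','tcp_pos','ee_rot','ft_force','gripper_width')})
snap('wrist','w7')
```

```text
{'t': np.float64(28.7), 'tcp_pos': array([0.5015, 0.1154, 0.1458]), 'ee_rot': array([-0.000e+00,  7.053e-01,  7.089e-01, -2.000e-04]), 'ft_force': array([ 0.49  , -1.2327, -1.6266]), 'gripper_width': np.float64(0.0232)}
```

View pics/w7.png

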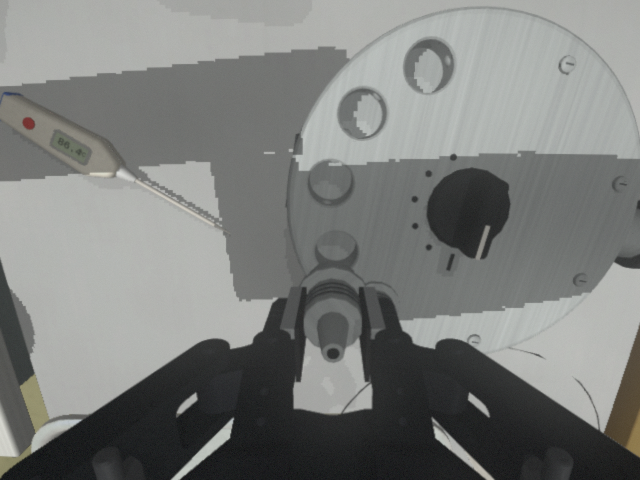

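>>> send_rows(turn=[[0, 0, 0], [0, 0, 0], [0, 0, 0], [0, 0, 0], [0, 0, 0], [0, 0, 0], [0, 0, 0], [0, 0, 0]], delta_pos=[[-0.0021, 0.0024, 0.02], [0, 0, 0.02], [0, 0, 0.005], [0, 0, 0], [0, 0, 0.005], [0, 0, 0.005], [0, 0, 0.003], [0, 0, 0]], hand=[0, 0, 0, 0, 0, 0, 0, 0])

```text
t: 29.75
tcp_pos: [0.5038, 0.1116, 0.0878]
ee_rot: [-0.0, 0.705, 0.709, -0.0]
ft_force: [-0.1, 0.4, -0.4]
gripper_width: 0.0229
finger_force: 49.3
```

>>> send_rows(turn=[[0, 0, 0], [0, 0, 0], [0, 0, 0], [0, 0, 0], [0, 0, 0], [0, 0, 0], [0, 0, 0], [0, 0, 0]], delta_pos=[[0.0012, 0, 0.004], [0, 0, 0.004], [0, 0, 0.004], [0, 0, 0.003], [0, 0, 0.001], [0, 0, 0], [0, 0, 0], [0, 0, 0]], hand=[0, 0, 0, 0, 0, 0, 0, 0])

```text
t: 30.75
tcp_pos: [0.505, 0.1129, 0.0746]
ee_rot: [0.001, 0.705, 0.709, 0.001]
ft_force: [-4.9, -0.0, 17.0]
gripper_width: 0.0235
finger_force: 51.0
```

>>> send_rows(turn=[[0, 0, 0], [0, 0, 0], [0, 0, 0], [0, 0, 0], [0, 0, 0.0051], [0, 0, 0], [0, 0, 0], [0, 0, 0]], delta_pos=[[0, 0, 0], [0, 0, 0], [0, 0, -0.03], [0, 0, -0.055], [0, 0, 0], [-0.055, 0.005, 0], [-0.055, 0.005, 0], [-0.055, 0.005, 0]], hand=[45, 45, 45, 45, 45, 45, 45, 45])

```text
t: 31.75
tcp_pos: [0.5182, -0.0534, 0.1556]
ee_rot: [-0.001, 0.707, 0.707, -0.0]
ft_force: [0.8, 0.3, -0.4]
gripper_width: 0.0382
finger_force: 0.0
```

>>> send_rows(turn=[[0, 0, 0], [0, 0, 0], [0, 0, 0], [0, 0, 0], [0, 0, 0], [0, 0, 0], [0, 0, 0], [0, 0, 0]], delta_pos=[[-0.052, 0.006, 0], [-0.052, 0.006, 0], [-0.052, 0.006, 0], [-0.052, 0.006, 0], [0, 0, 0.03], [0, 0, 0.03], [0, 0, 0], [0, 0, 0]], hand=[45, 45, 45, 45, 45, 45, 45, 45])

```text
t: 32.75
tcp_pos: [0.543, -0.2601, 0.097]
ee_rot: [-0.0, 0.707, 0.707, -0.0]
ft_force: [1.0, -0.5, 0.6]
gripper_width: 0.0386
finger_force: 0.0
```

```bash
python3 near.py
```

```text
{'t': np.float64(32.75), 'tcp_pos': array([ 0.543 , -0.2601,  0.097 ]), 'ee_rot': array([-3.000e-04,  7.071e-01,  7.071e-01, -1.000e-04]), 'ft_force': array([ 0.9725, -0.5397,  0.6232]), 'gripper_width': np.float64(0.0386)}
[ 0.5442 -0.2723] 0.96 0.74 2287 tool shift -0.0122 0.0012 0.07
[ 0.4081 -0.262 ] 0.95 0.71 3076 tool shift -0.0019 -0.1349 0.07
```

>>> send_rows(turn=[[0, 0, 0], [0, 0, 0], [0, 0, 0], [0, 0, 0], [0, 0, 0], [0, 0, 0], [0, 0, 0], [0, 0, 0]], delta_pos=[[-0.0122, 0.0012, 0.02], [0, 0, 0.02], [0, 0, 0.02], [0, 0, 0.01], [0, 0, 0], [0, 0, 0], [0, 0, 0], [0, 0, 0]], hand=[45, 45, 45, 45, 0, 0, 0, 0])

```text
t: 33.85
tcp_pos: [0.5445, -0.2726, 0.0275]
ee_rot: [0.0, 0.707, 0.707, 0.0]
ft_force: [-0.1, -0.2, -0.8]
gripper_width: 0.0232
finger_force: 49.2
```

>>> send_rows(turn=[[0, 0, 0], [0, 0, 0], [0, 0, 0], [0, 0, 0], [0, 0, 0], [0, 0, 0], [0, 0, 0], [0, 0, 0]], delta_pos=[[0, 0, -0.02], [0, 0, -0.05], [0, 0, -0.05], [0.06, -0.0063, 0], [0.06, -0.0063, 0], [0.06, -0.0063, 0], [0.06, -0.0063, 0], [0.06, -0.0063, 0]], hand=[0, 0, 0, 0, 0, 0, 0, 0])

```text
t: 34.85
tcp_pos: [0.5125, 0.0294, 0.1475]
ee_rot: [0.0, 0.707, 0.707, 0.0]
ft_force: [0.3, -0.7, -1.1]
gripper_width: 0.0232
finger_force: 49.9
```

>>> send_rows(turn=[[0, 0, 0], [0, 0, 0], [0, 0, 0], [0, 0, 0], [0, 0, 0], [0, 0, 0], [0, 0, 0], [0, 0, 0]], delta_pos=[[0.06, -0.0063, 0], [0.06, -0.0063, 0], [0, 0, 0], [0, 0, 0], [0, 0, 0], [0, 0, 0], [0, 0, 0], [0, 0, 0]], hand=[0, 0, 0, 0, 0, 0, 0, 0])

```text
t: 35.85
tcp_pos: [0.5003, 0.1471, 0.1471]
ee_rot: [-0.0, 0.707, 0.707, -0.0]
ft_force: [0.0, 0.4, -0.3]
gripper_width: 0.0228
finger_force: 50.1
```

>>> send_rows(turn=[[0, 0, 0], [0, 0, 0], [0, 0, 0], [0, 0, 0], [0, 0, 0], [0, 0, 0], [0, 0, 0], [0, 0, 0]], delta_pos=[[0.0112, 0, 0], [0, 0, 0], [0, 0, 0.025], [0, 0, 0.02], [0, 0, 0.005], [0, 0, 0.005], [0, 0, 0.003], [0, 0, 0]], hand=[0, 0, 0, 0, 0, 0, 0, 0])

```text
t: 36.85
tcp_pos: [0.5006, 0.1584, 0.0896]
ee_rot: [0.001, 0.707, 0.707, -0.0]
ft_force: [-0.1, -0.9, -0.0]
gripper_width: 0.0229
finger_force: 50.5
```

>>> send_rows(turn=[[0, 0, 0], [0, 0, 0], [0, 0, 0], [0, 0, 0], [0, 0, 0], [0, 0, 0], [0, 0, 0], [0, 0, 0]], delta_pos=[[0, 0, 0.004], [0, 0, 0.004], [0, 0, 0.004], [0, 0, 0.003], [0, 0, 0.001], [0, 0, 0], [0, 0, 0], [0, 0, 0]], hand=[0, 0, 0, 0, 0, 0, 0, 0])

```text
t: 37.85
tcp_pos: [0.5002, 0.1577, 0.0742]
ee_rot: [0.001, 0.707, 0.707, -0.001]
ft_force: [-5.3, -5.6, 10.0]
gripper_width: 0.023
finger_force: 53.1
```

>>> send_rows(turn=[[0, 0, 0], [0, 0, 0], [0, 0, 0], [0, 0, 0], [0, 0, 0], [0, 0, 0], [0, 0, 0], [0, 0, 0]], delta_pos=[[0, 0, 0], [0, 0, 0], [0, 0, -0.03], [0, 0, -0.055], [-0.058, -0.013, 0], [-0.058, -0.013, 0], [-0.058, -0.013, 0], [-0.058, -0.013, 0]], hand=[45, 45, 45, 45, 45, 45, 45, 45])

```text
t: 38.85
tcp_pos: [0.4481, -0.0744, 0.158]
ee_rot: [0.0, 0.707, 0.707, 0.001]
ft_force: [0.5, -0.0, 0.5]
gripper_width: 0.0383
finger_force: 0.0
```

>>> send_rows(turn=[[0, 0, 0], [0, 0, 0], [0, 0, 0], [0, 0, 0], [0, 0, 0], [0, 0, 0], [0, 0, 0], [0, 0, 0]], delta_pos=[[-0.058, -0.013, 0], [-0.058, -0.013, 0], [-0.058, -0.013, 0], [0, 0, 0.03], [0, 0, 0.03], [0, 0, 0], [0, 0, 0], [0, 0, 0]], hand=[45, 45, 45, 45, 45, 45, 45, 45])

```text
t: 39.85
tcp_pos: [0.4104, -0.2477, 0.0995]
ee_rot: [0.001, 0.707, 0.707, 0.0]
ft_force: [0.1, -0.1, 0.2]
gripper_width: 0.0379
finger_force: 0.0
```

```bash
python3 near.py
```

```text
{'t': np.float64(39.85), 'tcp_pos': array([ 0.4104, -0.2477,  0.0995]), 'ee_rot': array([1.400e-03, 7.069e-01, 7.073e-01, 2.000e-04]), 'ft_force': array([ 0.0772, -0.0702,  0.2009]), 'gripper_width': np.float64(0.0379)}
[ 0.4084 -0.2605] 0.93 0.64 2200 tool shift -0.0128 -0.002 0.0725
```

>>> send_rows(turn=[[0, 0, 0], [0, 0, 0], [0, 0, 0], [0, 0, 0], [0, 0, 0], [0, 0, 0], [0, 0, 0], [0, 0, 0]], delta_pos=[[-0.013, -0.002, 0.02], [0, 0, 0.02], [0, 0, 0.02], [0, 0, 0.0125], [0, 0, 0], [0, 0, 0], [0, 0, 0], [0, 0, 0]], hand=[45, 45, 45, 45, 0, 0, 0, 0])

```text
t: 40.95
tcp_pos: [0.4075, -0.2604, 0.026]
ee_rot: [0.0, 0.707, 0.707, 0.0]
ft_force: [0.3, -0.5, 2.0]
gripper_width: 0.0235
finger_force: 62.5
```

>>> send_rows(turn=[[0, 0, 0], [0, 0, 0], [0, 0, 0], [0, 0, 0], [0, 0, 0], [0, 0, 0], [0, 0, 0], [0, 0, 0]], delta_pos=[[0, 0, -0.025], [0, 0, -0.05], [0, 0, -0.05], [0.0575, 0.0138, 0], [0.0575, 0.0138, 0], [0.0575, 0.0138, 0], [0.0575, 0.0138, 0], [0.0575, 0.0138, 0]], hand=[0, 0, 0, 0, 0, 0, 0, 0])

```text
t: 41.95
tcp_pos: [0.4763, 0.0291, 0.1507]
ee_rot: [0.0, 0.707, 0.707, 0.0]
ft_force: [0.7, -1.7, -0.6]
gripper_width: 0.023
finger_force: 63.0
```

>>> send_rows(turn=[[0, 0, 0], [0, 0, 0], [0, 0, 0], [0, 0, 0], [0, 0, 0], [0, 0, 0], [0, 0, 0], [0, 0, 0]], delta_pos=[[0.0575, 0.0138, 0], [0.0575, 0.0138, 0], [0.0575, 0.0138, 0], [0, 0, 0], [0, 0, 0], [0, 0, 0], [0, 0, 0], [0, 0, 0]], hand=[0, 0, 0, 0, 0, 0, 0, 0])

```text
t: 42.95
tcp_pos: [0.5175, 0.1989, 0.1507]
ee_rot: [0.0, 0.708, 0.707, 0.0]
ft_force: [-0.6, -0.1, -0.3]
gripper_width: 0.0231
finger_force: 63.0
```

>>> send_rows(turn=[[0, 0, 0], [0, 0, 0], [0, 0, 0], [0, 0, 0], [0, 0, 0], [0, 0, 0], [0, 0, 0], [0, 0, 0]], delta_pos=[[0.0006, 0.0015, 0], [0, 0, 0.025], [0, 0, 0.02], [0, 0, 0.006], [0, 0, 0.005], [0, 0, 0.004], [0, 0, 0.003], [0, 0, 0]], hand=[0, 0, 0, 0, 0, 0, 0, 0])

```text
t: 43.95
tcp_pos: [0.5191, 0.2004, 0.0877]
ee_rot: [0.0, 0.707, 0.707, 0.0]
ft_force: [0.9, -0.0, -1.4]
gripper_width: 0.023
finger_force: 63.0
```

>>> send_rows(turn=[[0, 0, 0], [0, 0, 0], [0, 0, 0], [0, 0, 0], [0, 0, 0], [0, 0, 0], [0, 0, 0], [0, 0, 0]], delta_pos=[[0, 0, 0.004], [0, 0, 0.004], [0, 0, 0.004], [0, 0, 0.002], [0, 0, 0.001], [0, 0, 0], [0, 0, 0], [0, 0, 0]], hand=[0, 0, 0, 0, 0, 0, 0, 0])

```text
t: 44.95
tcp_pos: [0.5197, 0.2002, 0.074]
ee_rot: [0.001, 0.707, 0.707, 0.0]
ft_force: [-2.6, -1.7, 9.2]
gripper_width: 0.0234
finger_force: 66.1
```

>>> send_rows(turn=[[0, 0, 0], [0, 0, 0], [0, 0, 0], [0, 0, 0], [0, 0, 0], [0, 0, 0], [0, 0, 0], [0, 0, 0]], delta_pos=[[0, 0, 0.0015], [0, 0, 0.0015], [0, 0, 0], [0, 0, 0], [0, 0, 0], [0, 0, 0], [0, 0, 0], [0, 0, 0]], hand=[0, 0, 0, 0, 0, 0, 0, 0])

```text
t: 45.95
tcp_pos: [0.5198, 0.2002, 0.0739]
ee_rot: [0.001, 0.707, 0.707, 0.0]
ft_force: [-8.5, -2.6, 26.6]
gripper_width: 0.0228
finger_force: 71.1
```

>>> send_rows(turn=[[0, 0, 0], [0, 0, 0], [0, 0, 0], [0, 0, 0], [0, 0, 0], [0, 0, 0], [0, 0, 0], [0, 0, 0]], delta_pos=[[0, 0, 0], [0, 0, 0], [0, 0, -0.03], [0, 0, -0.058], [-0.06, -0.005, 0], [-0.06, -0.005, 0], [-0.06, -0.005, 0], [-0.06, -0.005, 0]], hand=[45, 45, 45, 45, 45, 45, 45, 45])

```text
t: 46.95
tcp_pos: [0.4978, -0.0409, 0.1567]
ee_rot: [-0.001, 0.707, 0.707, -0.0]
ft_force: [1.5, -0.1, -0.0]
gripper_width: 0.0381
finger_force: 0.0
```

>>> send_rows(turn=[[0, 0, 0], [0, 0, 0], [0, 0, 0], [0, 0, 0], [0, 0, 0], [0, 0, 0], [0, 0, 0], [0, 0, 0]], delta_pos=[[-0.06, -0.005, 0], [-0.06, -0.005, 0], [-0.06, -0.005, 0], [-0.06, -0.005, 0], [-0.06, -0.005, 0], [0, 0, 0.03], [0, 0, 0], [0, 0, 0]], hand=[45, 45, 45, 45, 45, 45, 45, 45])

```text
t: 47.95
tcp_pos: [0.4737, -0.3386, 0.1273]
ee_rot: [-0.001, 0.707, 0.707, 0.0]
ft_force: [0.2, -0.8, -0.3]
gripper_width: 0.0387
finger_force: 0.0
```

```bash
python3 near.py
python3 - <<'E'
from h import *
snap('wrist','w8')
E
```

```text
{'t': np.float64(47.95), 'tcp_pos': array([ 0.4737, -0.3386,  0.1273]), 'ee_rot': array([-9.000e-04,  7.069e-01,  7.073e-01,  1.000e-04]), 'ft_force': array([ 0.2138, -0.787 , -0.2865]), 'gripper_width': np.float64(0.0387)}
[ 0.4687 -0.3872] 0.95 0.9 1770 tool shift -0.0486 -0.005 0.1003
```

View pics/w8.png

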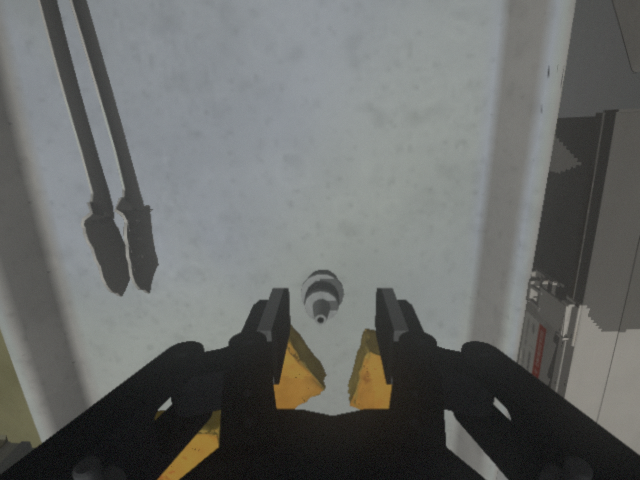

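Run:
```python
from h import *
for px in ((288,330),(325,385),(375,330),(350,380)): print(px,atz('wrist',px,.038)[:2].round(3))
```

```text
(288, 330) [ 0.442 -0.41 ]
(325, 385) [ 0.47  -0.461]
(375, 330) [ 0.508 -0.41 ]
(350, 380) [ 0.49  -0.456]
```

```bash
python3 - <<'E'
from h import *
optics.read_camera('top'); 
for d in spotter.silhouettes('top','bite_0')[:2]:
    c=max(cv2.findContours(d['pixels'].astype(np.uint8),0,2)[0],key=cv2.contourArea)
    q=np.array([atz('top',p[0],.038)[:2] for p in c]); print(round(d['confidence'],2),'left-most',q[q[:,1]>q[:,1].max()-.006].round(3).tolist(), cv2.boxPoints(cv2.minAreaRect(q.astype(np.float32))).round(3).tolist())
E
python3 - <<'E'
from h import *
im=cv2.cvtColor(cv2.imread('pics/top0.png'),cv2.COLOR_BGR2HSV)
m=cv2.inRange(im,(8,140,80),(28,255,255)); m[:,503:]=0; m[:220]=0;m[300:]=0; m[:,:462]=0
for c in cv2.findContours(m,0,2)[0]:
    if cv2.contourArea(c)<100: continue
    q=np.array([atz('top',p[0],.03)[:2] for p in c]); i=q[:,1].argsort()[::-1][:5]
    print(q[i].round(3).tolist(), cv2.boxPoints(cv2.minAreaRect(q.astype(np.float32))).round(3).tolist())
E
```

```text
[[0.435, -0.424], [0.44, -0.424], [0.429, -0.426], [0.432, -0.426], [0.422, -0.43]] [[0.39100000262260437, -0.4480000138282776], [0.421999990940094, -0.5009999871253967], [0.47099998593330383, -0.47200000286102295], [0.4399999976158142, -0.41999998688697815]]
[[0.503, -0.431], [0.511, -0.432], [0.513, -0.434], [0.537, -0.436], [0.539, -0.439]] [[0.48899999260902405, -0.48500001430511475], [0.5419999957084656, -0.49900001287460327], [0.5569999814033508, -0.4410000145435333], [0.5040000081062317, -0.4269999861717224]]
```

>>> send_rows(turn=[[0, 0, 0], [0, 0, 0], [0, 0, 0], [0, 0, 0], [0, 0, 0], [0, 0, 0], [0, 0, 0], [0, 0, 0]], delta_pos=[[-0.048, -0.005, 0], [0, 0, 0], [0, 0, 0.03], [0, 0, 0.03], [0, 0, 0.02], [0, 0, 0.01], [0, 0, 0], [0, 0, 0]], hand=[45, 45, 45, 45, 45, 45, 45, 45])

```text
t: 49.2
tcp_pos: [0.4697, -0.3881, 0.0387]
ee_rot: [0.001, 0.707, 0.707, 0.0]
ft_force: [-0.1, -0.7, -0.3]
gripper_width: 0.0385
finger_force: 0.0
```

>>> send_rows(turn=[[0, 0, 0], [0, 0, 0], [0, 0, 0], [0, 0, 0], [0, 0, 0], [0, 0, 0], [0, 0, 0], [0, 0, 0]], delta_pos=[[0, 0, 0.0105], [0, 0, 0], [0, 0, 0], [0, 0, 0], [0, 0, 0], [0, 0, 0], [0, 0, 0], [0, 0, 0]], hand=[45, 0, 0, 0, 0, 0, 0, 0])

```text
t: 50.2
tcp_pos: [0.469, -0.3876, 0.0271]
ee_rot: [0.0, 0.707, 0.707, -0.0]
ft_force: [0.2, 0.5, -0.6]
gripper_width: 0.0233
finger_force: 49.0
```

>>> send_rows(turn=[[0, 0, 0], [0, 0, 0], [0, 0, 0], [0, 0, 0], [0, 0, 0], [0, 0, 0], [0, 0, 0], [0, 0, 0]], delta_pos=[[0, 0, -0.025], [0, 0, -0.05], [0, 0, -0.05], [0.061, 0.009, 0], [0.061, 0.009, 0], [0.061, 0.009, 0], [0.061, 0.009, 0], [0.061, 0.009, 0]], hand=[0, 0, 0, 0, 0, 0, 0, 0])

```text
t: 51.2
tcp_pos: [0.5141, -0.0808, 0.1524]
ee_rot: [0.0, 0.707, 0.707, 0.0]
ft_force: [1.4, 0.5, -0.1]
gripper_width: 0.0227
finger_force: 49.2
```

>>> send_rows(turn=[[0, 0, 0], [0, 0, 0], [0, 0, 0], [0, 0, 0], [0, 0, 0], [0, 0, 0], [0, 0, 0], [0, 0, 0]], delta_pos=[[0.061, 0.009, 0], [0.061, 0.009, 0], [0.061, 0.009, 0], [0.061, 0.009, 0], [0.061, 0.009, 0], [0, 0, 0], [0, 0, 0], [0, 0, 0]], hand=[0, 0, 0, 0, 0, 0, 0, 0])

```text
t: 52.2
tcp_pos: [0.5587, 0.2211, 0.1519]
ee_rot: [-0.0, 0.708, 0.706, -0.0]
ft_force: [-0.1, -0.3, -1.0]
gripper_width: 0.023
finger_force: 49.2
```

>>> send_rows(turn=[[0, 0, 0], [0, 0, 0], [0, 0, 0], [0, 0, 0], [0, 0, 0], [0, 0, 0], [0, 0, 0], [0, 0, 0]], delta_pos=[[0.0046, -0.0021, 0], [0, 0, 0.025], [0, 0, 0.02], [0, 0, 0.006], [0, 0, 0.005], [0, 0, 0.004], [0, 0, 0.003], [0, 0, 0]], hand=[0, 0, 0, 0, 0, 0, 0, 0])

```text
t: 53.2
tcp_pos: [0.5575, 0.2261, 0.0901]
ee_rot: [0.001, 0.707, 0.707, -0.0]
ft_force: [-2.2, -3.9, 3.6]
gripper_width: 0.0232
finger_force: 49.8
```

>>> send_rows(turn=[[0, 0, 0], [0, 0, 0], [0, 0, 0], [0, 0, 0], [0, 0, 0], [0, 0, 0], [0, 0, 0], [0, 0, 0]], delta_pos=[[0, 0, 0.004], [0, 0, 0.004], [0, 0, 0.004], [0, 0, 0.002], [0, 0, 0.002], [0, 0, 0.0015], [0, 0, 0], [0, 0, 0]], hand=[0, 0, 0, 0, 0, 0, 0, 0])

```text
t: 54.2
tcp_pos: [0.5569, 0.2251, 0.0745]
ee_rot: [0.002, 0.707, 0.707, -0.001]
ft_force: [-6.2, -8.4, 18.2]
gripper_width: 0.0228
finger_force: 51.6
```

>>> send_rows(turn=[[0, 0, 0], [0, 0, 0], [0, 0, 0], [0, 0, 0], [0, 0, 0], [0, 0, 0], [0, 0, 0], [0, 0, 0]], delta_pos=[[0, 0, 0], [0, 0, 0], [0, 0, -0.03], [0, 0, -0.06], [0, 0, -0.06], [0, 0, -0.03], [0, 0, 0], [0, 0, 0]], hand=[45, 45, 45, 45, 45, 45, 45, 45])

```text
t: 55.2
tcp_pos: [0.5562, 0.227, 0.25]
ee_rot: [-0.001, 0.707, 0.707, -0.001]
ft_force: [0.1, -0.0, -1.0]
gripper_width: 0.0385
finger_force: 0.0
```

Run:
```python
from h import *
s=env.observe(); print(s['t'],s['tcp_pos'].round(4),s['ee_rot'].round(4))
for o in nozzles(z0=.05): print(*o)
print({k:np.round(v,4) for k,v in outlets([.5864,.1428,-.1755]).items()})
snap('wrist','w9',(220,130,480,430),2)
snap('scene','sc2',(100,130,350,300),3)
```

```text
55.2 [0.5562 0.227  0.25  ] [-7.000e-04  7.071e-01  7.071e-01 -9.000e-04]
[0.5193 0.1976] 0.91 0.62 1008
[0.525  0.1206] 0.15 0.59 174
[0.5305 0.0753] 0.86 0.59 992
[0.4998 0.1577] 0.67 0.58 766
{1: array([0.5298, 0.0754]), 2: array([0.5037, 0.1128]), 3: array([0.4998, 0.1582]), 4: array([0.519 , 0.1994]), 5: array([0.5564, 0.2255])}
```

View pics/w9.png

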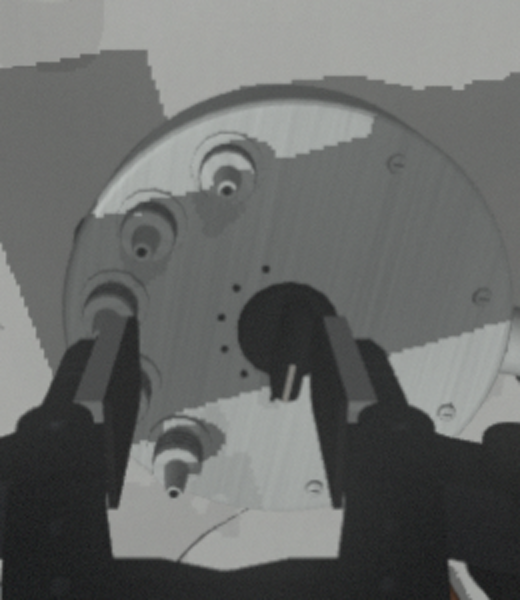

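View pics/sc2.png

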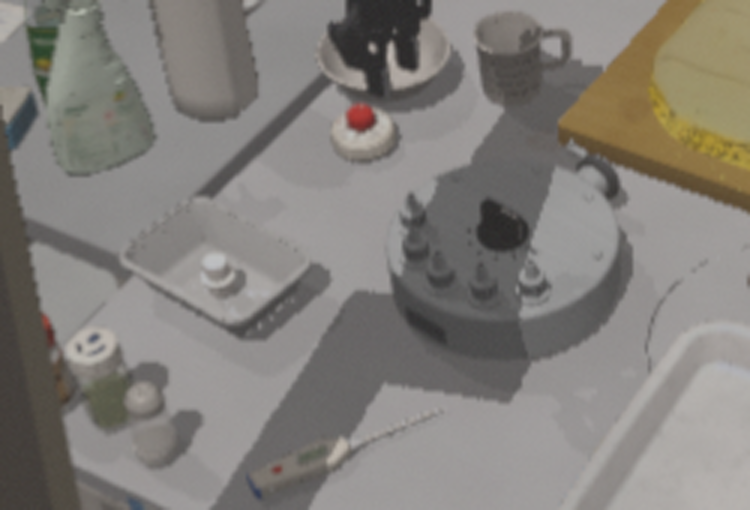

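All five nozzles stand in the outlets, the plug is in the vat at about (215,265) of the crop, and the dial is shut. Nozzle 3 went in with less force than the others, so I check it by pressing on its tip.

>>> send_rows(turn=[[0, 0, 0], [0, 0, 0], [0, 0, 0], [0, 0, 0], [0, 0, 0], [0, 0, 0], [0, 0, 0], [0, 0, 0]], delta_pos=[[-0.0344, -0.0282, 0], [-0.0344, -0.0282, 0], [0, 0, 0.05], [0, 0, 0.05], [0, 0, 0.03], [0, 0, 0], [0, 0, 0], [0, 0, 0]], hand=[0, 0, 0, 0, 0, 0, 0, 0])

```text
t: 56.4
tcp_pos: [0.5022, 0.1585, 0.1234]
ee_rot: [0.001, 0.707, 0.707, 0.001]
ft_force: [0.2, -0.7, 0.8]
gripper_width: -0.0003
finger_force: 0.0
```

>>> send_rows(turn=[[0, 0, 0], [0, 0, 0], [0, 0, 0], [0, 0, 0], [0, 0, 0], [0, 0, 0], [0, 0, 0], [0, 0, 0]], delta_pos=[[0, 0, 0.003], [0, 0, 0.003], [0, 0, 0.002], [0, 0, 0.0015], [0, 0, 0.0015], [0, 0, 0], [0, 0, 0], [0, 0, 0]], hand=[0, 0, 0, 0, 0, 0, 0, 0])

```text
t: 57.4
tcp_pos: [0.5008, 0.1581, 0.112]
ee_rot: [0.0, 0.707, 0.707, 0.0]
ft_force: [-3.0, -0.6, 8.8]
gripper_width: 0.0002
finger_force: 4.2
```

>>> send_rows(turn=[[0, 0, 0], [0, 0, 0], [0, 0, 0], [0, 0, -0.185], [0, 0, -0.185], [0, 0, -0.185], [0, 0, -0.185], [0, 0, -0.185]], delta_pos=[[0, 0, -0.05], [-0.0076, 0.0428, 0], [-0.0076, 0.0428, 0], [0, 0, 0], [0, 0, 0], [0, 0, 0], [0, 0, 0], [0, 0, 0]], hand=[0, 0, 45, 45, 45, 45, 45, 45])

```text
t: 58.4
tcp_pos: [0.586, 0.143, 0.1603]
ee_rot: [-0.0, 0.314, 0.949, -0.0]
ft_force: [-0.4, 0.1, -0.1]
gripper_width: 0.0387
finger_force: 0.0
```

>>> send_rows(turn=[[0, 0, -0.185], [0, 0, -0.185], [0, 0, -0.185], [0, 0, -0.185], [0, 0, -0.185], [0, 0, -0.185], [0, 0, -0.185], [0, 0, -0.185]], delta_pos=[[0, 0, 0], [0, 0, 0], [0, 0, 0], [0, 0, 0], [0, 0, 0], [0, 0, 0], [0, 0, 0], [0, 0, 0]], hand=[45, 45, 45, 45, 45, 45, 45, 45])

```text
t: 59.4
tcp_pos: [0.586, 0.143, 0.1603]
ee_rot: [-0.0, -0.408, 0.913, 0.0]
ft_force: [0.8, -0.1, -0.0]
gripper_width: 0.0385
finger_force: 0.0
```

>>> send_rows(turn=[[0, 0, -0.185], [0, 0, -0.185], [0, 0, -0.185], [0, 0, 0], [0, 0, 0], [0, 0, 0], [0, 0, 0], [0, 0, 0]], delta_pos=[[0, 0, 0], [0, 0, 0], [0, 0, 0], [0, 0, 0], [0, 0, 0], [0, 0, 0], [0, 0, 0], [0, 0, 0]], hand=[45, 45, 45, 45, 45, 45, 45, 45])

```text
t: 60.4
tcp_pos: [0.5862, 0.143, 0.1606]
ee_rot: [0.0, -0.64, 0.768, -0.0]
ft_force: [-0.9, 0.0, 0.1]
gripper_width: 0.0388
finger_force: 0.0
```

>>> send_rows(turn=[[0, 0, 0], [0, 0, 0], [0, 0, 0], [0, 0, 0], [0, 0, 0], [0, 0, 0], [0, 0, 0], [0, 0, 0]], delta_pos=[[0, 0, 0.04], [0, 0, 0.03], [0, 0, 0.007], [0, 0, 0], [0, 0, 0], [0, 0, 0], [0, 0, 0], [0, 0, 0]], hand=[45, 45, 45, 0, 0, 0, 0, 0])

```text
t: 61.4
tcp_pos: [0.5865, 0.1432, 0.0847]
ee_rot: [0.001, -0.64, 0.768, -0.0]
ft_force: [-3.4, -0.2, 5.9]
gripper_width: 0.0127
finger_force: 50.5
```

>>> send_rows(turn=[[0, 0, 0.165], [0, 0, 0.165], [0, 0, 0.165], [0, 0, 0.165], [0, 0, 0.165], [0, 0, 0.165], [0, 0, 0.165], [0, 0, 0.165]], delta_pos=[[0, 0, 0], [0, 0, 0], [0, 0, 0], [0, 0, 0], [0, 0, 0], [0, 0, 0], [0, 0, 0], [0, 0, 0]], hand=[0, 0, 0, 0, 0, 0, 0, 0])

```text
t: 62.4
tcp_pos: [0.5847, 0.1435, 0.0849]
ee_rot: [-0.001, -0.038, 0.999, 0.0]
ft_force: [-7.9, -2.0, 10.6]
gripper_width: 0.0121
finger_force: 143.4
```

>>> send_rows(turn=[[0, 0, 0.165], [0, 0, 0.165], [0, 0, 0.165], [0, 0, 0.165], [0, 0, 0.165], [0, 0, 0.165], [0, 0, 0.165], [0, 0, 0.165]], delta_pos=[[0, 0, 0], [0, 0, 0], [0, 0, 0], [0, 0, 0], [0, 0, 0], [0, 0, 0], [0, 0, 0], [0, 0, 0]], hand=[0, 0, 0, 0, 0, 0, 0, 0])

```text
t: 63.4
tcp_pos: [0.5873, 0.1421, 0.0856]
ee_rot: [0.002, 0.588, 0.809, -0.0]
ft_force: [-5.0, -2.9, 9.6]
gripper_width: 0.0121
finger_force: 79.6
```

>>> send_rows(turn=[[0, 0, 0], [0, 0, 0], [0, 0, 0], [0, 0, 0], [0, 0, 0], [0, 0, 0], [0, 0, 0], [0, 0, 0]], delta_pos=[[0, 0, 0], [0, 0, 0], [0, 0, 0], [0, 0, 0], [0, 0, -0.04], [0, 0, -0.05], [0, 0, -0.05], [0, 0, -0.04]], hand=[0, 45, 45, 45, 45, 45, 70, 70])

```text
t: 64.4
tcp_pos: [0.5867, 0.1431, 0.2658]
ee_rot: [0.001, 0.585, 0.811, 0.001]
ft_force: [-0.2, 0.2, 0.2]
gripper_width: 0.0598
finger_force: 0.0
```

Run:
```python
from h import *
s=env.observe(); print(s['t'],s['tcp_pos'].round(4),s['ee_rot'].round(4))
snap('wrist','w10')
```

```text
64.4 [0.5867 0.1431 0.2658] [7.000e-04 5.855e-01 8.107e-01 7.000e-04]
```

View pics/w10.png

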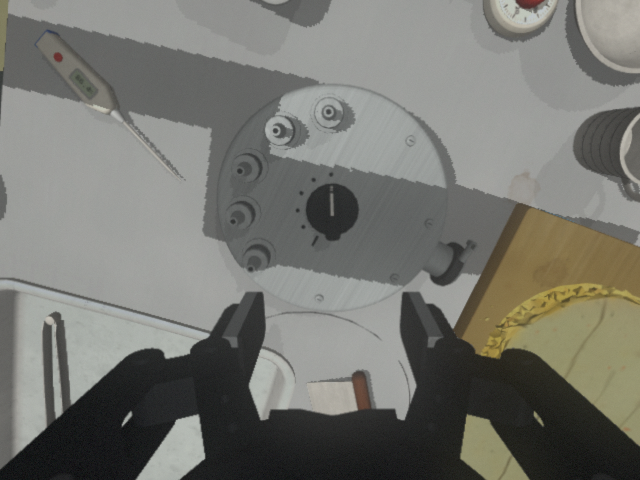

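The pointer at (332,185) is on tick 5 at (332,174), and all five nozzles are seated.

```bash
python3 -c "
from station import env; print(env.hand_in())"
```

```text
the job is handed in; nothing more can be done
None
```

I handed the job in, and hand-in gave no verdict: the dial was shut first, the plug put in the vat, all five nozzles pressed into outlets 1–5, then the valve opened five clicks, with the pointer on outlet 5 in the last picture.

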